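# Set up the shelf sample on the stockroom bench

## Task

Set up the shelf sample, one piece after another in this order: stand the tall jar on the middle of the round board, stand the squat jar in the middle of the square tray, put the small round tin centred on the squat jar's lid, and last stand the carton upright on the bench between the two jars: midway between the centres of the board and the tray, in line with them, with its broad faces running along that line. Set every piece down upright without tipping or dropping it, and leave the tape roll, the fish tin and the pasta box where they are.

Things in the scene. Friction and masses are not known exactly. Their poses are not given: they have to be found in the camera images.
- tall_jar: loose tall glass jar of amber sauce with black lid and plain paper label: a cylinder 58 mm in diameter, 140 mm high; origin at the centre of its underside, z up; about 0.4 kg
- squat_jar: loose squat glass jar of amber sauce with flat black lid and plain paper label: a cylinder 60 mm in diameter, 75 mm high (lid top 75 mm above origin); origin at the centre of its underside, z up; about 0.3 kg
- tin: loose small round bare steel tin with thin darker ribs, no label, 54 mm in diameter, 38 mm high, standing; origin at the centre of its underside, z up; about 0.16 kg
- carton: loose upright brown cardboard carton, 40 mm thick along its x, 66 mm wide along its y, 120 mm high along z, a pale paper band up the middle of its broad faces (the broad faces look along +x and -x); origin at the centre of its underside; about 0.2 kg; starts standing at any yaw
- round_board: fixed round wooden board, 110 mm in diameter, 18 mm thick (flat top 18 mm above origin), lying on the bench; origin at the centre of its underside; its place changes, 220 to 240 mm from the square tray, to the left or to the right of it; its y axis runs along the line between the two centres (either way), z up
- square_tray: fixed square open cardboard tray, 120 x 120 mm outside, rim 16 mm high, walls 4 mm thick, inner floor 4 mm above origin; origin at the centre of its underside; sides parallel and square to the line to the round board, z up
- tape_roll: bystander: roll of clear tape lying flat, 90 mm in diameter, 48 mm high, 72 mm hole; origin at the centre of its underside; leave alone
- fish_tin: bystander: flat rectangular metal fish tin, 70 mm (x) x 105 mm (y) x 24 mm high; origin at the centre of its underside; leave alone
- pasta_box: bystander: yellow pasta box lying flat, 55 mm (x) x 160 mm (y) x 32 mm high; origin at the centre of its underside; leave alone

How it is judged:
On the way, in this order (a step that is already met when the one before it is completed fails the run):
1. the tall jar stands released on the middle of the round board (horizontal distance between tall_jar and round_board below 0.015 m and z of tall_jar in the frame of round_board between 0.014 and 0.022 m and angle between tall_jar's own z axis and vertical below 0.1 rad and contact force between tall_jar and the fingers below 0.1 N and linear speed of tall_jar below 0.02 m/s and angular speed of tall_jar below 0.2 rad/s), for 0.2 s.
2. then the squat jar stands released in the middle of the square tray (horizontal distance between squat_jar and square_tray below 0.015 m and z of squat_jar in the frame of square_tray between 0.001 and 0.008 m and angle between squat_jar's own z axis and vertical below 0.1 rad and contact force between squat_jar and the fingers below 0.1 N and linear speed of squat_jar below 0.02 m/s and angular speed of squat_jar below 0.2 rad/s), for 0.2 s.
3. then the tin stands released, centred on the squat jar's lid (horizontal distance between tin and squat_jar below 0.012 m and z of tin in the frame of squat_jar between 0.071 and 0.079 m and angle between tin's own z axis and vertical below 0.1 rad and contact force between tin and the fingers below 0.1 N and linear speed of tin below 0.02 m/s and angular speed of tin below 0.2 rad/s), for 0.2 s.
4. last, the carton stands released on the bench midway between board and tray, broad faces along their line (x of carton in the frame of round_board between -0.015 and 0.015 m and horizontal distance between carton and round_board below 0.134 m and horizontal distance between carton and square_tray below 0.134 m and height (world z) of carton between -0.004 and 0.005 m and angle between carton's own z axis and vertical below 0.1 rad and angle between the y axis of carton and the y axis of round_board, either way round below 0.26 rad and contact force between carton and the fingers below 0.1 N and linear speed of carton below 0.02 m/s and angular speed of carton below 0.2 rad/s), for 0.2 s.
At the end, for the whole second after the job is handed in: All upright (0.1 rad), released, at rest: tall jar on the board and squat jar on the tray floor within 15 mm of centre, tin on the squat jar's lid within 12 mm, carton on the bench within 15 mm of the line board-tray, under 134 mm from both centres, its y axis within 0.26 rad of the line (all of step 1 and all of step 2 and all of step 3 and all of step 4); the robot touches nothing.
It fails at once if the tape roll, fish tin or pasta box is moved by more than 20 mm (distance of any of tape_roll, fish_tin, pasta_box from where it was at the start of the episode above 0.02 m).
It fails at once if a jar, the tin or the carton is tipped by more than 0.6 rad (angle between any of tall_jar, squat_jar, tin, carton's own z axis and vertical above 0.6 rad).
It fails at once if a jar, the tin or the carton is dropped (faster than 0.5 m/s, as after a 13 mm fall, while out of the fingers) ((linear speed of tall_jar above 0.5 m/s and contact force between tall_jar and the fingers below 0.05 N) or (linear speed of squat_jar above 0.5 m/s and contact force between squat_jar and the fingers below 0.05 N) or (linear speed of tin above 0.5 m/s and contact force between tin and the fingers below 0.05 N) or (linear speed of carton above 0.5 m/s and contact force between carton and the fingers below 0.05 N)).
It also fails if it takes over 115 s, if anything falls off the work surface, if the arm or the gripper's body presses on something with over 40 N, if the wrist force passes 120 N, or if a joint passes its speed limit or range.

## Robot

A 6-joint arm with a two-finger parallel gripper is mounted at the origin on the work surface. World frame = base frame: x ahead of the robot, y to its left, z up, the work surface at z = 0. Lengths are in m, angles in rad, forces in N, time in s.
With the tool pointing down it reaches from about 0.375 to 0.9 m from the base axis. Payload 3.1 kg.
Tool frame: the origin (TCP) lies at the very end of the fingers, on their centre line; the grasp point (between the pads) lies 19 mm behind it (hold_point_z is the distance from the TCP to the grasp point, in m); x points along the fingers, y is the direction in which the jaws open and shut, and the axes are right-handed (so a half turn about x gives the same grasp; the last joint's range is limited). The gripper opens to 87 mm and grips with 3 to 60 N. Pads are 19 mm wide; open, the fingers measure 117 mm over their backs; the gripper's body (75 mm by 190 mm) begins 51 mm behind the grasp point.
Start: joints at [0.955, 0.527, 1.433, -0, 1.181, -0.178], TCP at [0.265, 0.566, 0.223] pointing down, gripper open.
Joint ranges: [-3.08, 3.08], [-0.75, 2.2], [0.22, 2.44], [-1.43, 4.57], [0, 2.65], [-2.85, 2.85]. Speed limits (rad/s): [2.79, 2.79, 3.14, 3.14, 3.14, 3.14].

## Interface

Orientations are given as a unit quaternion [x, y, z, w].
In Python, from rig import * gives the robot as it stands.
- The arm moves only by the tool send_rows, never from a script. Its argument "steps" is a list that holds one entry, the list of rows, each a list of 6 numbers: the shift along the tool's x, y, z in cm, then the turn, a rotation vector about the tool's x, y, z in units of 6 degrees (1.0 is 6 degrees). In form: [[[x, y, z, wx, wy, wz], ...]]. A call has 1 to 8 rows; each row shifts and turns the pose as measured when the row begins, along the tool's axes as they then stand; what a row does not reach is not made up. A row lasts 1/12 s, in which the tool goes at most 41.7 mm and 7.16 degrees, less where a joint would pass 70% of its speed; a pose out of reach is approached as far as the arm can. A call is refused whole if a number of a shift passes 4.17 or a number of a turn 1, either way. A call with a gripper value outside its range is refused whole. "gripper" is the closure, from 0 (fully open) to 1 (shut), set as the call begins (left out, the last holds). The fingers move at their own pace and stop on an object; "force" is the grip in N (left out, the last holds). Time passes only in rows, so rows that do not move let the fingers close. It gives the time, the measured TCP pose, the force and the opening at its end, in the units of the state.
- get_obs(): the state, without advancing time (a new reading comes with each control period).
- camera(name): name is "side" or "top" or "wrist"; returns (picture, depth): 480x640x3 uint8, red, green, blue; 480x640 float32, m along the optical axis (not along the pixel's ray), 0 where there is no reading.
- camera_params(name): a dict with "intrinsics" (3x3 intrinsics, pixels), "position" and "attitude" of the camera in the world; the wrist camera has in their place "T_tool_cam" (4x4, takes a point from camera to tool coordinates, whose origin is the TCP and whose axes are the tool frame's). Camera axes: x right, y down, z forward; pixel columns grow to the right and rows downward; lengths in m; the calibration is good to about 2 mm. A picture is of the moment at which its call begins: read the wrist's pose just before it. camera_params takes no time and is no camera call.
- hand_in(): hands the job in, once; it reports no verdict.
The state is a dict: "time": time; "q": joint angles; "joint_velocities": joint speeds; "joint_torque": joint torques, N m; "position": TCP position; "tool_rot": TCP orientation; "ft_force": force on the tool from outside, world axes, zero at the start; "moment": the same for the moment, N m; "grip_width": finger opening in m.
Only numpy, scipy, OpenCV 4.12 (cv2) and the standard library are available. Lean on these libraries where they do the work, as an engineer would, in place of code of your own. Each camera call takes 0.05 s, during which the arm holds its last target.

## Working session

There is one attempt and no reset: what is moved stays moved. The work goes in short steps, Python scripts to look and compute and a tool call to move; the robot and the scene stay as the last step left them, time stands still between calls to the robot, and variables do not carry over. Pictures are saved under pics/ and viewed, and the job is handed in when it is done.

Besides the shell and the picture viewer there is one more tool, called after "Call:" by a JSON object that holds its "fn" and its "kwargs", one argument or row to a line. send_rows: Moves the arm, as the interface text tells. Its arguments: {"type":"object","properties":{"steps":{"type":"array"},"gripper":{"type":"number"},"force":{"type":"number"}},"required":["steps"]}

```bash
ls; mkdir -p pics
python3 - <<'E'
from rig import *
import cv2,numpy as np
print(get_obs())
for n in ["side","top","wrist"]:
    p,d=camera(n); cv2.imwrite(f"pics/a_{n}.png",p[:,:,::-1]); np.save(f"pics/a_{n}_d.npy",d); np.save(f"pics/a_{n}_p.npy",p)
    print(n,camera_params(n))
E
```

```text
pics
{'time': 0.0, 'q': array([ 9.54466230e-01,  5.28448290e-01,  1.43390138e+00, -1.25101299e-05,
        1.18139669e+00, -1.78472843e-01]), 'joint_velocities': array([ 0.00012309,  0.00121728,  0.00100748,  0.00066794, -0.00043487,
       -0.00087042]), 'joint_torque': array([ 6.26167894e-04, -4.40042889e+01, -1.76592278e+01,  6.34091184e-02,
        5.80260472e-02, -1.54708255e-04]), 'position': array([0.26453046, 0.56544918, 0.22158291]), 'tool_rot': array([ 0.15286682,  0.69051953, -0.1542742 ,  0.68993767]), 'ft_force': array([-0.05797985, -0.12921886,  0.64782036]), 'moment': array([-0.03450384, -0.00029427, -0.00171703]), 'grip_width': 0.08694068342814414}
side {'intrinsics': array([[458.00999301,   0.        , 320.76556424],
       [  0.        , 458.00999301, 233.52579596],
       [  0.        ,   0.        ,   1.        ]]), 'position': array([ 0.2690324 , -0.88594808,  0.59995124]), 'attitude': array([ 0.85077611, -0.16005887,  0.07906367, -0.49427736])}
top {'intrinsics': array([[554.02888802,   0.        , 314.80272805],
       [  0.        , 554.02888802, 242.58006002],
       [  0.        ,   0.        ,   1.        ]]), 'position': array([0.38077544, 0.00534491, 1.20319996]), 'attitude': array([ 0.70545901, -0.70323884,  0.06498494, -0.05966313])}
wrist {'intrinsics': array([[343.39629057,   0.        , 314.79494902],
       [  0.        , 343.39629057, 238.59690732],
       [  0.        ,   0.        ,   1.        ]]), 'T_tool_cam': array([[-2.66536678e-04, -3.03092978e-01,  9.52960952e-01,
        -1.62377488e-01],
       [ 9.99999874e-01,  3.25476269e-04,  3.83212151e-04,
         6.15596302e-04],
       [-4.26315087e-04,  9.52960934e-01,  3.03092853e-01,
        -8.53004290e-02],
       [ 0.00000000e+00,  0.00000000e+00,  0.00000000e+00,
         1.00000000e+00]])}
```

View pics/a_top.png

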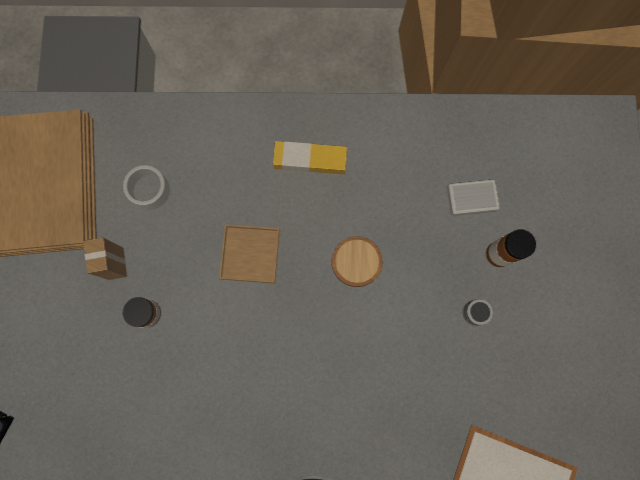

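View pics/a_side.png

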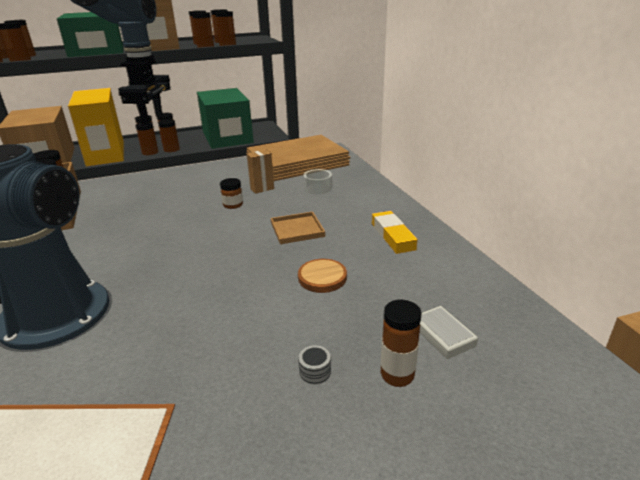

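View pics/a_wrist.png

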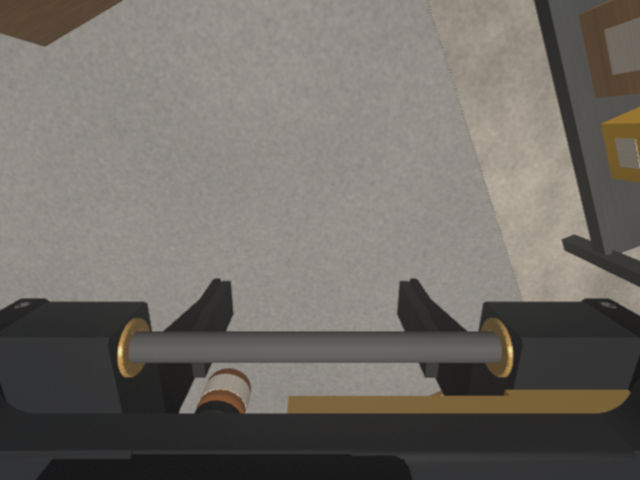

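The top view shows the tray at (250,254), board (357,261), squat jar (139,312), carton (105,258), tall jar lid (519,243), tin (480,312), tape (144,186), fish tin (474,197) and pasta box (310,157). Next I turn the pixels into positions.

```bash
cat > h.py <<'E'
import numpy as np,cv2
from scipy.spatial.transform import Rotation as R
from rig import *
def world(name,d,obs=None):
    c=camera_params(name);K=c['intrinsics']
    v,u=np.mgrid[:480,:640]
    P=np.stack([(u-K[0,2])/K[0,0]*d,(v-K[1,2])/K[1,1]*d,d],-1)
    if 'T_tool_cam' in c:
        T=c['T_tool_cam'];P=P@T[:3,:3].T+T[:3,3]
        return P@R.from_quat(obs['tool_rot']).as_matrix().T+obs['position']
    return P@R.from_quat(c['attitude']).as_matrix().T+c['position']
def ray(name,px,z):
    c=camera_params(name);K=c['intrinsics']
    px=np.atleast_2d(px).astype(float)
    r=np.stack([(px[:,0]-K[0,2])/K[0,0],(px[:,1]-K[1,2])/K[1,1],np.ones(len(px))],-1)@R.from_quat(c['attitude']).as_matrix().T
    o=c['position'];return o+r*((z-o[2])/r[:,2])[:,None]
E
python3 - <<'E'
from h import *
d=np.load('pics/a_top_d.npy');W=world('top',d)
t=W[300:440,200:400].reshape(-1,3);print('table z',np.median(t[:,2]),t[:,2].std())
def top(name,box,z0,z1):
    x0,y0,x1,y1=box
    m=np.zeros(d.shape,bool);m[y0:y1,x0:x1]=1
    m&=(W[...,2]>z0)&(W[...,2]<z1)
    n,l,s,c=cv2.connectedComponentsWithStats(m.astype(np.uint8));k=1+np.argmax(s[1:,4])
    m=l==k;p=W[m];
    cn=cv2.findContours(m.astype(np.uint8),0,2)[0][0]
    (cx,cy),r=cv2.minEnclosingCircle((p[:,:2]*1000).astype(np.float32)); 
    rc=cv2.minAreaRect((p[:,:2]*1000).astype(np.float32))
    print(name,m.sum(),'z',np.round(np.median(p[:,2]),4),'circ',round(cx,1),round(cy,1),round(2*r,1),'rect',np.round(rc[0],1),np.round(rc[1],1),round(rc[2],1),'mean',np.round(p[:,:2].mean(0)*1000,1))
top('tall',(490,220,550,275),.13,.15)
top('squat',(115,290,170,335),.065,.085)
top('tin',(460,295,500,330),.03,.05)
top('tinall',(460,295,500,330),.01,.05)
top('carton',(80,225,135,285),.11,.13)
top('board',(325,230,390,295),.012,.025)
top('tray',(215,220,285,290),.011,.025)
top('trayfull',(215,220,285,290),.002,.025)
top('tape',(115,160,170,210),.04,.055)
top('fish',(440,170,510,220),.015,.03)
top('pasta',(265,130,355,180),.025,.04)
top('stack',(0,100,97,260),.01,.1)
E
```

```text
table z -8.23953031436897e-05 0.07288373959828877
tall 718 z 0.1398 circ 570.1 -405.7 60.4 rect [ 571.  -405.1] [57.2 58. ] 28.3 mean [ 570.2 -403.8]
squat 717 z 0.0747 circ 440.0 356.1 60.6 rect [439.5 355.7] [58.3 58.8] 1.0 mean [439.4 354.8]
tin 541 z 0.0378 circ 443.4 -348.3 55.6 rect [ 442.9 -347.8] [53.5 52.8] 80.1 mean [ 443.2 -347.3]
tinall 604 z 0.0374 circ 442.8 -347.9 55.6 rect [ 443.3 -347.4] [53.  54.2] 33.2 mean [ 442.9 -345.1]
carton 732 z 0.1196 circ 547.5 430.8 75.1 rect [547.8 430.6] [66.1 43.6] 8.9 mean [547.3 430. ]
board 1980 z 0.0182 circ 552.9 -93.2 109.9 rect [552.4 -93.3] [108.6 108.1] 44.7 mean [552.3 -93.2]
tray 440 z 0.0158 circ 569.8 139.8 168.7 rect [569.7 139.4] [120.5 120.7] 86.0 mean [569.8 140.3]
trayfull 2665 z 0.0051 circ 571.4 142.7 175.5 rect [575.2 144.2] [139.2 137.8] 87.8 mean [570.2 140.6]
tape 560 z 0.0473 circ 712.0 366.0 92.5 rect [712.3 366.6] [89.8 88. ] 79.0 mean [712.3 366.7]
fish 1476 z 0.0242 circ 696.2 -352.1 121.9 rect [ 696.5 -351.5] [ 70.9 106.8] 6.5 mean [ 695.1 -350.8]
pasta 1783 z 0.0321 circ 785.4 9.2 167.3 rect [786.1   9. ] [160.   58.6] 85.8 mean [784.7   9.2]
stack 12525 z 0.0475 circ 724.0 591.8 363.2 rect [724.6 590.3] [307.3 202.8] 5.4 mean [719.3 579.2]
```

```bash
cat >> h.py <<'E'
O=dict(tall=(.5705,-.4048),squat=(.4396,.3555),tin=(.4430,-.3477),carton=(.5476,.4306),board=(.5525,-.0932),tray=(.5697,.1400))
def go(x,y,z,psi=None):
    """remaining move; psi = wanted heading of tool y in deg (half turn alike)"""
    o=get_obs();M=R.from_quat(o['tool_rot']).as_matrix();p=o['position']
    cur=np.degrees(np.arctan2(M[1,1],M[0,1]))
    if psi is None: psi=cur
    psi=cur+((psi-cur+90)%180-90)
    a=np.radians(psi);T=np.column_stack([[0,0,-1],[np.cos(a),np.sin(a),0],[np.sin(a),-np.cos(a),0]])
    e=np.array([x,y,z])-p
    print('t',round(o['time'],2),'pos',np.round(p,4),'yaw',round(cur,1),'q',np.round(o['q'],2),'w',round(o['grip_width'],4),'F',np.round(o['ft_force'],1))
    print(' shift now cm',np.round(M.T@e*100,2),'turn',np.round((R.from_matrix(M.T@T)).as_rotvec()/np.radians(6),2),' shift after turn cm',np.round(T.T@e*100,2))
E
python3 - <<'E'
from h import *
go(*O['tall'],.22,np.degrees(np.arctan2(-.4048,.5705))+90)
E
```

```text
t 0.15 pos [0.2646 0.5656 0.2218] yaw 64.9 q [ 0.95  0.53  1.43 -0.    1.18 -0.18] w 0.0869 F [-0.7  0.8  0.3]
 shift now cm [  0.28 -74.92  68.84] turn [ 1.71 -0.    0.02]  shift after turn cm [  0.18 -61.44  81.1 ]
```

Call:
{"fn": "send_rows", "kwargs": {
  "steps": [
    [[0,0,4,0.6,0,0],[0,0.4,4,0.6,0,0],[0,0.4,4,0.6,0,0],[0,0.4,4,0.6,0,0],[0,0.4,4,0.6,0,0],[0,0.4,4,0.6,0,0],[0,0.4,4,0.6,0,0],[0,0.4,4,0.6,0,0]]
  ],
  "gripper": 0,
  "force": 25
}}

```text
time: 0.82
position: [0.5328, 0.3927, 0.2173]
tool_rot: [0.32, 0.632, -0.324, 0.627]
ft_force: [0.4, 0.8, -0.5]
grip_width: 0.0868
```

Call:
{"fn": "send_rows", "kwargs": {
  "steps": [
    [[0,0.4,4,0.6,0,0],[0,0.4,4,0.6,0,0],[0,0.4,4,0.6,0,0],[0,0.4,4,0.6,0,0],[0,0.4,4,0.6,0,0],[0,0.4,4,0.6,0,0],[0,0.4,4,0.6,0,0],[0,0.4,4,0.6,0,0]]
  ]
}}

```text
time: 1.48
position: [0.6902, 0.103, 0.2119]
tool_rot: [0.473, 0.526, -0.478, 0.521]
ft_force: [0.3, 0.7, -0.2]
grip_width: 0.0869
```

Call:
{"fn": "send_rows", "kwargs": {
  "steps": [
    [[0,0.4,4,0.6,0,0],[0,0.4,4,0.6,0,0],[0,0.4,4,0.6,0,0],[0,0.4,4,0.6,0,0],[0,0.4,4,0.6,0,0],[0,0.4,4,0.6,0,0],[0,0.4,4,0.6,0,0],[0,0.4,4,0.6,0,0]]
  ]
}}

```text
time: 2.15
position: [0.6798, -0.2264, 0.207]
tool_rot: [-0.592, -0.384, 0.599, -0.379]
ft_force: [-0.1, -0.1, -1.0]
grip_width: 0.0869
```

Run:
```python
from h import *
go(*O['tall'],.22,-35)
```

```text
t 2.15 pos [ 0.6798 -0.2264  0.207 ] yaw -24.8 q [-0.48  0.68  1.18 -0.    1.29 -0.04] w 0.0869 F [-0.1 -0.1 -1. ]
 shift now cm [-1.19 -2.47 20.78] turn [1.7  0.05 0.1 ]  shift after turn cm [-1.3   1.27 20.88]
```

Call:
{"fn": "send_rows", "kwargs": {
  "steps": [
    [[-0.3,-0.5,4,0.35,0,0],[-0.3,-0.3,4,0.35,0,0],[-0.3,0,4,0.35,0,0],[-0.3,0.2,4,0.35,0,0],[0,0.2,4,0.35,0,0],[0,0,0.5,0,0,0]]
  ]
}}

```text
time: 2.65
position: [0.5678, -0.4172, 0.2162]
tool_rot: [-0.626, -0.321, 0.636, -0.317]
ft_force: [-0.6, -0.9, -0.4]
grip_width: 0.0872
```

Run:
```python
from h import *
go(*O['tall'],.20,-35)
o=get_obs();p,d=camera('wrist');cv2.imwrite('pics/b.png',p[:,:,::-1]);W=world('wrist',d,o)
m=(W[...,2]>.13)&(W[...,2]<.145)&(np.hypot(W[...,0]-.5705,W[...,1]+.4048)<.06)
q=W[m];print(m.sum(),q.mean(0) if m.any() else '', cv2.minEnclosingCircle((q[:,:2]*1000).astype(np.float32)))
```

```text
t 2.65 pos [ 0.5678 -0.4172  0.2162] yaw -36.3 q [-0.79  0.65  1.21 -0.01  1.29 -0.15] w 0.0872 F [-0.6 -0.9 -0.4]
 shift now cm [ 1.61 -0.5  -1.18] turn [-0.22  0.09  0.12]  shift after turn cm [ 1.62 -0.49 -1.17]
4765 [ 0.57088285 -0.40343652  0.14001477] ((569.6032104492188, -404.69439697265625), 29.064735412597656)
```

View pics/b.png

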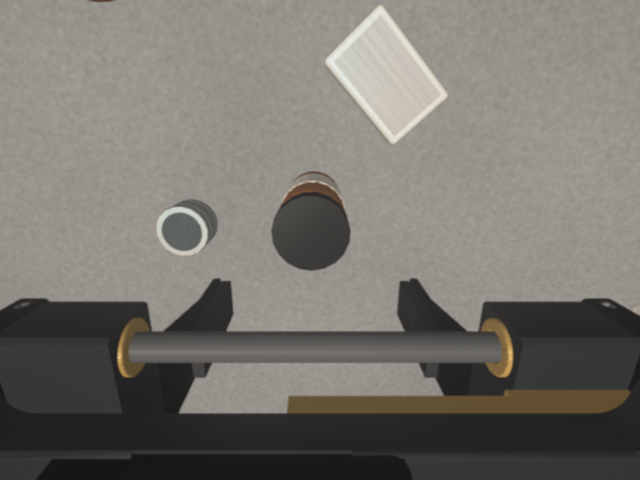

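The wrist view shows the jar lid centred at (311,231) between the fingers. It agrees with the top view within 1 mm. I'll align over it and level the tool.

Call:
{"fn": "send_rows", "kwargs": {
  "steps": [
    [[0,-0.5,-1.2,-0.2,0.09,0.12],[0,0,0,0,0,0]]
  ]
}}

```text
time: 2.87
position: [0.5713, -0.4018, 0.215]
tool_rot: [0.629, 0.327, -0.626, 0.324]
ft_force: [-0.5, 1.2, 0.1]
grip_width: 0.087
```

Run:
```python
from h import *
go(.5702,-.4047,.08,-35)
```

```text
t 2.87 pos [ 0.5713 -0.4018  0.215 ] yaw -35.1 q [-0.77  0.64  1.24  0.    1.27 -0.16] w 0.087 F [-0.5  1.2  0.1]
 shift now cm [13.49  0.1   0.37] turn [-0.02 -0.05  0.02]  shift after turn cm [13.5   0.08  0.3 ]
```

Call:
{"fn": "send_rows", "kwargs": {
  "steps": [
    [[1,0.1,0.3,0,0,0],[2.5,0,0,0,0,0],[2.5,0,0,0,0,0],[2.5,0,0,0,0,0],[2.5,0,0,0,0,0],[1.5,0,0,0,0,0],[0.8,0,0,0,0,0],[0,0,0,0,0,0]]
  ]
}}

```text
time: 3.53
position: [0.5796, -0.3877, 0.0743]
tool_rot: [0.626, 0.335, -0.621, 0.332]
ft_force: [-0.4, -0.8, 0.1]
grip_width: 0.0869
```

Run:
```python
from h import *
go(.5702,-.4047,.08,-35)
```

```text
t 3.53 pos [ 0.5796 -0.3877  0.0743] yaw -33.7 q [-0.75  0.79  1.34  0.01  1.01 -0.17] w 0.0869 F [-0.4 -0.8  0.1]
 shift now cm [-0.58  0.16  1.93] turn [ 0.21 -0.07  0.01]  shift after turn cm [-0.57  0.2   1.93]
```

Call:
{"fn": "send_rows", "kwargs": {
  "steps": [
    [[-0.5,0.2,1.9,0.2,-0.07,0],[0,0,0,0,0,0],[0,0,0,0,0,0]]
  ]
}}

```text
time: 3.78
position: [0.5721, -0.403, 0.0798]
tool_rot: [-0.626, -0.328, 0.627, -0.328]
ft_force: [1.2, -0.4, -0.1]
grip_width: 0.0867
```

Run:
```python
from h import *
go(.5702,-.4047,.08,-35)
```

```text
t 3.78 pos [ 0.5721 -0.403   0.0798] yaw -34.7 q [-0.77  0.79  1.33 -0.    1.02 -0.17] w 0.0867 F [ 1.2 -0.4 -0.1]
 shift now cm [-0.02 -0.06  0.24] turn [0.04 0.   0.01]  shift after turn cm [-0.02 -0.06  0.24]
```

Call:
{"fn": "send_rows", "kwargs": {
  "steps": [
    [[0,0,0.2,0,0,0],[0,0,0,0,0,0],[0,0,0,0,0,0]]
  ]
}}

```text
time: 4.03
position: [0.5723, -0.407, 0.0835]
tool_rot: [0.627, 0.326, -0.626, 0.33]
ft_force: [0.1, 0.9, -0.1]
grip_width: 0.0869
```

Call:
{"fn": "send_rows", "kwargs": {
  "steps": [
    [[0,0,0,0,0,0],[0,0,0,0,0,0],[0,0,0,0,0,0],[0,0,0,0,0,0],[0,0,0,0,0,0],[0,0,0,0,0,0]]
  ],
  "gripper": 1,
  "force": 25
}}

```text
time: 4.53
position: [0.5724, -0.4072, 0.0852]
tool_rot: [0.627, 0.325, -0.626, 0.33]
ft_force: [-0.4, 0.4, 0.3]
grip_width: 0.0578
```

Run:
```python
from h import *
go(.5702,-.4047,.08,-35)
```

```text
t 4.53 pos [ 0.5724 -0.4072  0.0852] yaw -34.8 q [-0.78  0.78  1.33 -0.    1.02 -0.17] w 0.0578 F [-0.4  0.4  0.3]
 shift now cm [ 0.52 -0.33 -0.09] turn [ 0.03  0.02 -0.07]  shift after turn cm [ 0.52 -0.32 -0.08]
```

Call:
{"fn": "send_rows", "kwargs": {
  "steps": [
    [[-0.5,0,0,0,0,0],[-1.5,0,0,0,0,0],[-2,0,0,0,0,0],[-1.5,0,0,0,0,0],[-0.5,0,-0.5,0,0,0],[0,0,-1,0,0,0]]
  ]
}}

```text
time: 5.03
position: [0.5765, -0.3922, 0.1407]
tool_rot: [-0.626, -0.329, 0.628, -0.325]
ft_force: [-0.2, 0.4, -4.4]
grip_width: 0.0581
```

Run:
```python
from h import *
go(*O['board'],.15,-15)
```

```text
t 5.03 pos [ 0.5765 -0.3922  0.1407] yaw -34.9 q [-0.76  0.72  1.3  -0.    1.13 -0.15] w 0.0581 F [-0.2  0.4 -4.4]
 shift now cm [ -0.79 -19.09 -23.14] turn [-3.32 -0.01  0.07]  shift after turn cm [ -0.93 -10.06 -28.26]
```

Call:
{"fn": "send_rows", "kwargs": {
  "steps": [
    [[0,-1,-1.5,-0.3,0,0],[0,-1.7,-2.2,-0.4,0,0],[0,-1.7,-2.4,-0.4,0,0],[0,-1.6,-2.6,-0.4,0,0],[0,-1.5,-2.7,-0.4,0,0],[0,-1.4,-2.8,-0.4,0,0],[0,-1.3,-2.8,-0.4,0,0],[0,-1.2,-2.8,-0.3,0,0]]
  ]
}}

```text
time: 5.7
position: [0.5622, -0.1529, 0.1333]
tool_rot: [-0.566, -0.427, 0.567, -0.419]
ft_force: [0.9, 0.2, -3.9]
grip_width: 0.0576
```

Run:
```python
from h import *
go(*O['board'],.15,-15)
```

```text
t 5.7 pos [ 0.5622 -0.1529  0.1333] yaw -16.5 q [-0.46  0.59  1.62  0.    0.95 -0.17] w 0.0576 F [ 0.9  0.2 -3.9]
 shift now cm [-1.62 -2.64 -5.45] turn [-0.25 -0.05  0.1 ]  shift after turn cm [-1.67 -2.48 -5.51]
```

Call:
{"fn": "send_rows", "kwargs": {
  "steps": [
    [[-0.3,-1,-2,-0.2,-0.05,0.1],[-0.3,-0.7,-1.5,0,0,0],[-0.2,-0.4,-0.7,0,0,0],[0,0,0,0,0,0],[0,0,0,0,0,0]]
  ]
}}

```text
time: 6.12
position: [0.5478, -0.0914, 0.1371]
tool_rot: [-0.558, -0.437, 0.561, -0.428]
ft_force: [1.0, -0.6, -3.9]
grip_width: 0.0577
```

Run:
```python
from h import *
go(*O['board'],.15,-15)
o=get_obs();p,d=camera('side');cv2.imwrite('pics/c.png',p[100:400,200:500,::-1].repeat(2,0).repeat(2,1))
```

```text
t 6.12 pos [ 0.5478 -0.0914  0.1371] yaw -14.6 q [-0.37  0.56  1.68  0.    0.92 -0.12] w 0.0577 F [ 1.  -0.6 -3.9]
 shift now cm [-1.3   0.49  0.05] turn [ 0.07 -0.05  0.12]  shift after turn cm [-1.29  0.51  0.06]
```

View pics/c.png

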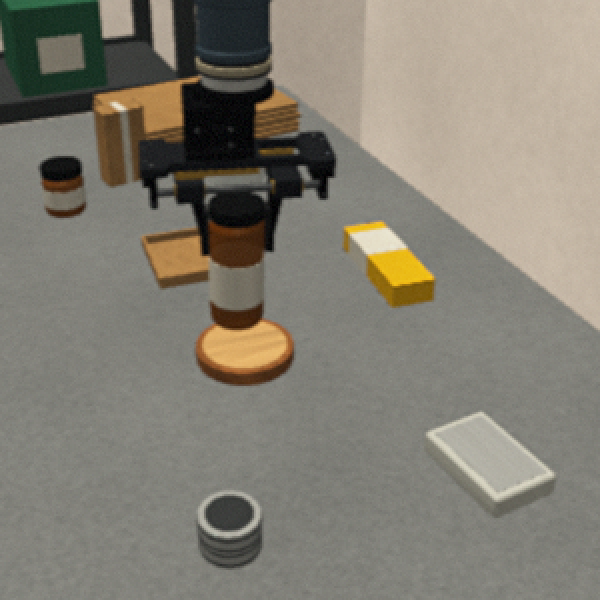

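Jar is upright in the grip over the board. Descending with correction.

Call:
{"fn": "send_rows", "kwargs": {
  "steps": [
    [[0.3,0.5,0,0.07,-0.05,0.12],[0.6,0,0,0,0,0],[0.6,0,0,0,0,0],[0.4,0,0,0,0,0],[0,0,0,0,0,0]]
  ]
}}

```text
time: 6.58
position: [0.5552, -0.0984, 0.1153]
tool_rot: [0.563, 0.427, -0.562, 0.43]
ft_force: [0.0, 0.5, -4.5]
grip_width: 0.0583
```

Run:
```python
from h import *
go(*O['board'],.1025,-15)
```

```text
t 6.58 pos [ 0.5552 -0.0984  0.1153] yaw -15.4 q [-0.37  0.59  1.69 -0.    0.86 -0.1 ] w 0.0583 F [ 0.   0.5 -4.5]
 shift now cm [ 1.28 -0.4  -0.43] turn [-0.07  0.02 -0.04]  shift after turn cm [ 1.28 -0.4  -0.43]
```

Call:
{"fn": "send_rows", "kwargs": {
  "steps": [
    [[0.3,-0.3,-0.3,-0.07,0,0],[0.4,0,0,0,0,0],[0.2,0,0,0,0,0],[0,0,0,0,0,0],[0,0,0,0,0,0]]
  ]
}}

```text
time: 7.0
position: [0.5525, -0.0954, 0.1042]
tool_rot: [-0.561, -0.429, 0.561, -0.431]
ft_force: [0.5, 0.1, -3.2]
grip_width: 0.0578
```

Run:
```python
from h import *
go(*O['board'],.1025,-15)
```

```text
t 7.0 pos [ 0.5525 -0.0954  0.1042] yaw -15.0 q [-0.37  0.61  1.7  -0.    0.83 -0.1 ] w 0.0578 F [ 0.5  0.1 -3.2]
 shift now cm [ 0.17 -0.05 -0.21] turn [-0.01  0.02 -0.02]  shift after turn cm [ 0.17 -0.05 -0.21]
```

Call:
{"fn": "send_rows", "kwargs": {
  "steps": [
    [[0.2,0,-0.2,0,0,0],[0,0,0,0,0,0],[0,0,0,0,0,0]]
  ]
}}

```text
time: 7.25
position: [0.5534, -0.0938, 0.1039]
tool_rot: [-0.561, -0.429, 0.561, -0.432]
ft_force: [0.1, 0.4, -3.8]
grip_width: 0.0578
```

Run:
```python
from h import *
go(*O['board'],.1025,-15)
p,d=camera('side');cv2.imwrite('pics/d.png',p[150:300,250:400,::-1].repeat(4,0).repeat(4,1))
```

```text
t 7.25 pos [ 0.5534 -0.0938  0.1039] yaw -15.0 q [-0.37  0.61  1.7  -0.    0.83 -0.1 ] w 0.0578 F [ 0.1  0.4 -3.8]
 shift now cm [ 0.14 -0.1  -0.03] turn [ 0.    0.03 -0.03]  shift after turn cm [ 0.14 -0.1  -0.03]
```

View pics/d.png

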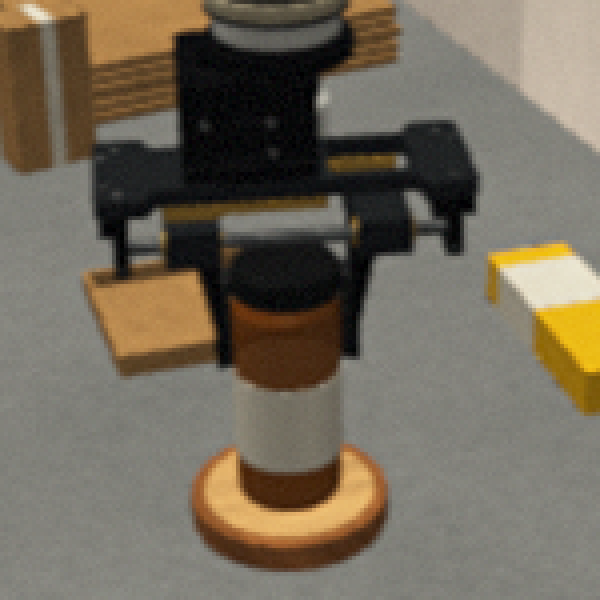

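The jar base at (290,505) is over the board's middle, just above it. I'll lower a bit more until I feel contact.

Call:
{"fn": "send_rows", "kwargs": {
  "steps": [
    [[0.25,-0.1,0,0,0,0],[0.15,0,0,0,0,0],[0,0,0,0,0,0]]
  ]
}}

```text
time: 7.55
position: [0.5535, -0.0941, 0.1035]
tool_rot: [0.561, 0.428, -0.561, 0.433]
ft_force: [0.0, 0.6, -3.4]
grip_width: 0.0576
```

Run:
```python
from h import *
go(*O['board'],.1015,-15)
```

```text
t 7.55 pos [ 0.5535 -0.0941  0.1035] yaw -15.0 q [-0.37  0.61  1.7  -0.    0.83 -0.1 ] w 0.0576 F [ 0.   0.6 -3.4]
 shift now cm [ 0.2  -0.12 -0.06] turn [ 0.01  0.04 -0.06]  shift after turn cm [ 0.2  -0.12 -0.06]
```

Call:
{"fn": "send_rows", "kwargs": {
  "steps": [
    [[0.4,-0.1,0,0,0,0],[0.3,0,0,0,0,0]]
  ]
}}

```text
time: 7.72
position: [0.554, -0.0952, 0.1024]
tool_rot: [0.561, 0.426, -0.56, 0.435]
ft_force: [-5.9, 2.9, 24.6]
grip_width: 0.0578
```

Run:
```python
from h import *
go(*O['board'],.1015,-15)
```

```text
t 7.72 pos [ 0.554  -0.0952  0.1024] yaw -14.9 q [-0.37  0.61  1.7  -0.01  0.82 -0.1 ] w 0.0578 F [-5.9  2.9 24.6]
 shift now cm [ 0.08 -0.2  -0.15] turn [ 0.01  0.06 -0.1 ]  shift after turn cm [ 0.09 -0.2  -0.15]
```

Firm contact (+28 N). I'll relax slightly upward, then open.

Call:
{"fn": "send_rows", "kwargs": {
  "steps": [
    [[0,0,0,0,0,0]]
  ]
}}

```text
time: 7.8
position: [0.5541, -0.0951, 0.1035]
tool_rot: [0.562, 0.426, -0.56, 0.435]
ft_force: [-0.4, -0.2, -4.0]
grip_width: 0.0573
```

Call:
{"fn": "send_rows", "kwargs": {
  "steps": [
    [[0,0,0,0,0,0],[0,0,0,0,0,0],[0,0,0,0,0,0],[0,0,0,0,0,0]]
  ],
  "gripper": 0
}}

```text
time: 8.13
position: [0.5561, -0.0957, 0.1041]
tool_rot: [0.563, 0.424, -0.559, 0.437]
ft_force: [0.3, 0.9, 0.3]
grip_width: 0.0765
```

Run:
```python
from h import *
go(*O['board'],.1015,-15)
```

```text
t 8.13 pos [ 0.5561 -0.0957  0.1041] yaw -14.9 q [-0.37  0.61  1.7  -0.01  0.81 -0.1 ] w 0.0765 F [0.3 0.9 0.3]
 shift now cm [ 0.25 -0.41 -0.15] turn [ 0.01  0.06 -0.17]  shift after turn cm [ 0.26 -0.41 -0.15]
```

Call:
{"fn": "send_rows", "kwargs": {
  "steps": [
    [[0,-0.3,0,0,0,-0.1],[-0.5,0,0,0,0,0],[-2,0,0,0,0,0],[-3,0,0,0,0,0],[-3,0,0,0,0,0],[-2,0,0,0,0,0],[-1,0,0,0,0,0]]
  ]
}}

```text
time: 8.72
position: [0.5499, -0.093, 0.2192]
tool_rot: [-0.558, -0.432, 0.564, -0.43]
ft_force: [0.2, 0.0, 0.3]
grip_width: 0.0872
```

Run:
```python
from h import *
go(*O['squat'],.22,124.8)
p,d=camera('top');cv2.imwrite('pics/e.png',p[150:350,220:500,::-1].repeat(2,0).repeat(2,1));W=world('top',d)
p,d=camera('side');cv2.imwrite('pics/f.png',p[150:300,250:400,::-1].repeat(4,0).repeat(4,1));W=world('side',d)
m=(W[...,2]>.03)&(W[...,2]<.155)&(np.hypot(W[...,0]-.5525,W[...,1]+.0932)<.045)
q=W[m];print(m.sum(),q.mean(0))
for a,b in[(.03,.07),(.07,.11),(.11,.14)]:
  s=q[(q[:,2]>a)&(q[:,2]<b)];c=np.linalg.lstsq(np.c_[2*s[:,:2],np.ones(len(s))],(s[:,:2]**2).sum(1),rcond=None)[0];print(a,c[:2],np.sqrt(c[2]+c[0]**2+c[1]**2))
```

```text
t 8.72 pos [ 0.5499 -0.093   0.2192] yaw -15.0 q [-0.36  0.44  1.6  -0.01  1.1  -0.1 ] w 0.0872 F [0.2 0.  0.3]
 shift now cm [ -0.13 -22.22 -40.48] turn [6.71 0.07 0.05]  shift after turn cm [ -0.08 -43.12 -16.54]
1357 [ 0.54736825 -0.11750944  0.09433292]
0.03 [ 0.55502329 -0.09685369] 0.028398205187886324
0.07 [ 0.55466003 -0.09727111] 0.02796578545129934
0.11 [ 0.55481334 -0.09770016] 0.027242861436223335
```

View pics/f.png

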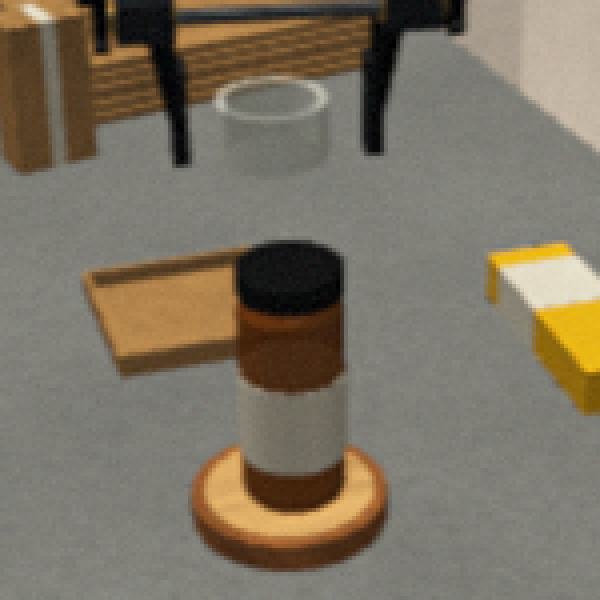

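Tall jar stands upright at about (0.5548,-0.0972), 4–5 mm from the board centre (base at (293,505) in the crop). Next is the squat jar.

Call:
{"fn": "send_rows", "kwargs": {
  "steps": [
    [[0,-1,-2,0.3,0,0],[0,-2,-3.2,0.5,0,0],[0,-2.1,-3.1,0.5,0,0],[0,-2.3,-3,0.5,0,0],[0,-2.5,-2.8,0.5,0,0],[0,-2.7,-2.6,0.5,0,0],[0,-2.8,-2.5,0.5,0,0],[0,-3,-2.4,0.5,0,0]]
  ]
}}

```text
time: 9.48
position: [0.4742, 0.1851, 0.2103]
tool_rot: [-0.635, -0.3, 0.646, -0.301]
ft_force: [1.0, 0.7, 0.6]
grip_width: 0.087
```

Run:
```python
from h import *
go(*O['squat'],.20,124.8)
```

```text
t 9.48 pos [0.4742 0.1851 0.2103] yaw -39.7 q [ 0.16  0.4   1.72 -0.01  1.04  0.85] w 0.087 F [1.  0.7 0.6]
 shift now cm [  0.94 -13.55 -10.91] turn [2.58 0.15 0.03]  shift after turn cm [  1.03 -15.97  -6.89]
```

Call:
{"fn": "send_rows", "kwargs": {
  "steps": [
    [[0,-2.8,-2.3,0.5,0.05,0],[0,-3,-2.2,0.5,0.05,0],[0,-3,-1.8,0.5,0.05,0],[0.3,-3,-1.4,0.5,0,0],[0.2,-2,-0.6,0.4,0,0],[0,0,0,0,0,0]]
  ]
}}

```text
time: 9.98
position: [0.4251, 0.3548, 0.1974]
tool_rot: [-0.668, -0.217, 0.679, -0.213]
ft_force: [-0.8, -0.1, -0.1]
grip_width: 0.0874
```

Run:
```python
from h import *
go(*O['squat'],.12,124.8)
```

```text
t 9.98 pos [0.4251 0.3548 0.1974] yaw -54.6 q [0.49 0.47 1.63 0.01 1.06 1.44] w 0.0874 F [-0.8 -0.1 -0.1]
 shift now cm [ 7.71  0.87 -1.31] turn [0.1  0.12 0.1 ]  shift after turn cm [ 7.74  0.77 -1.23]
```

Call:
{"fn": "send_rows", "kwargs": {
  "steps": [
    [[1,0.7,-1,0.1,0.1,0.1],[2,0,0,0,0,0],[2,0,0,0,0,0],[1.5,0,0,0,0,0],[0.5,0,0,0,0,0],[0,0,0,0,0,0]]
  ]
}}

```text
time: 10.48
position: [0.4345, 0.3522, 0.1195]
tool_rot: [-0.67, -0.213, 0.677, -0.216]
ft_force: [-0.2, 0.0, -0.4]
grip_width: 0.087
```

Run:
```python
from h import *
go(*O['squat'],.027,124.8)
o=get_obs();p,d=camera('wrist');cv2.imwrite('pics/g.png',p[:,:,::-1])
```

```text
t 10.48 pos [0.4345 0.3522 0.1195] yaw -54.7 q [ 0.48  0.59  1.68 -0.    0.88  1.44] w 0.087 F [-0.2  0.  -0.4]
 shift now cm [ 9.25  0.01 -0.71] turn [ 0.08  0.1  -0.02]  shift after turn cm [ 9.25  0.02 -0.6 ]
```

View pics/g.png

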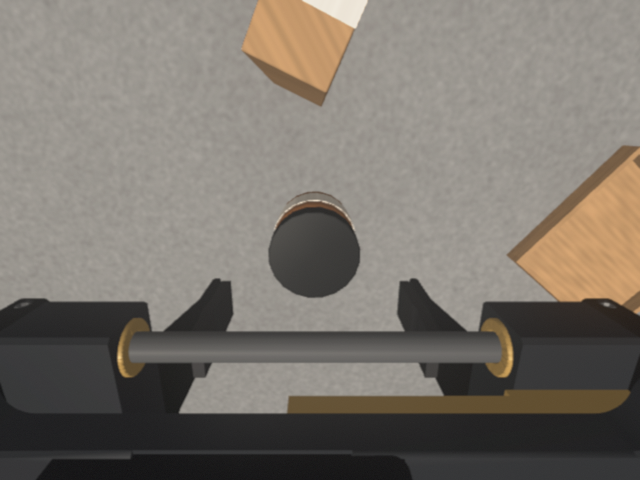

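The lid centre is at (314,253), midway between the fingers at (232,400), and the carton is clear ahead. I'll descend.

Call:
{"fn": "send_rows", "kwargs": {
  "steps": [
    [[1,0,-0.6,0.08,0.1,0],[2,0,0,0,0,0],[2,0,0,0,0,0],[2,0,0,0,0,0],[1,0,0,0,0,0],[0.5,0,0,0,0,0],[0,0,0,0,0,0]]
  ]
}}

```text
time: 11.12
position: [0.4467, 0.356, 0.0382]
tool_rot: [0.68, 0.211, -0.67, 0.211]
ft_force: [0.0, -0.3, -0.1]
grip_width: 0.0869
```

Run:
```python
from h import *
go(*O['squat'],.027,124.8)
```

```text
t 11.12 pos [0.4467 0.356  0.0382] yaw -55.3 q [ 0.48  0.72  1.71 -0.    0.69  1.45] w 0.0869 F [ 0.  -0.3 -0.1]
 shift now cm [ 1.11 -0.37  0.62] turn [-0.01 -0.13 -0.04]  shift after turn cm [ 1.12 -0.37  0.61]
```

Call:
{"fn": "send_rows", "kwargs": {
  "steps": [
    [[0.5,-0.35,0.6,0,-0.1,0],[0.7,0,0,0,0,0],[0.3,0,0,0,0,0],[0,0,0,0,0,0]]
  ]
}}

```text
time: 11.45
position: [0.4412, 0.3563, 0.025]
tool_rot: [0.678, 0.21, -0.672, 0.212]
ft_force: [-0.8, 1.0, 1.0]
grip_width: 0.0869
```

Run:
```python
from h import *
go(*O['squat'],.027,124.8)
```

```text
t 11.45 pos [0.4412 0.3563 0.025 ] yaw -55.3 q [ 0.48  0.74  1.72 -0.01  0.67  1.45] w 0.0869 F [-0.8  1.   1. ]
 shift now cm [-0.2  -0.03  0.18] turn [-0.01 -0.07 -0.05]  shift after turn cm [-0.2  -0.03  0.18]
```

Call:
{"fn": "send_rows", "kwargs": {
  "steps": [
    [[0,0,0.1,0,-0.05,-0.05],[0,0,0,0,0,0],[0,0,0,0,0,0],[0,0,0,0,0,0],[0,0,0,0,0,0],[0,0,0,0,0,0]]
  ],
  "gripper": 1
}}

```text
time: 11.95
position: [0.4411, 0.3564, 0.0262]
tool_rot: [0.676, 0.212, -0.673, 0.21]
ft_force: [0.7, -0.2, -2.1]
grip_width: 0.0599
```

Run:
```python
from h import *
go(*O['squat'],.027,124.8)
```

```text
t 11.95 pos [0.4411 0.3564 0.0262] yaw -55.3 q [0.48 0.74 1.72 0.   0.68 1.44] w 0.0599 F [ 0.7 -0.2 -2.1]
 shift now cm [-0.08 -0.01  0.18] turn [-0.01 -0.04  0.01]  shift after turn cm [-0.08 -0.01  0.18]
```

Call:
{"fn": "send_rows", "kwargs": {
  "steps": [
    [[-0.7,0,0,0,0,0],[-2,0,0,0,0,0],[-2,0.3,0,0,0,0],[-1.2,1,0,0,0,0],[-0.3,2,0,0,0,0],[0,3,0,0,0,0],[0,3,0,0,0,0]]
  ]
}}

```text
time: 12.53
position: [0.4877, 0.2805, 0.0897]
tool_rot: [-0.671, -0.215, 0.676, -0.214]
ft_force: [0.5, -0.3, -3.8]
grip_width: 0.0596
```

Run:
```python
from h import *
go(*O['tray'],.08,-35)
```

```text
t 12.53 pos [0.4877 0.2805 0.0897] yaw -54.7 q [0.32 0.63 1.7  0.   0.82 1.28] w 0.0596 F [ 0.5 -0.3 -3.8]
 shift now cm [ 0.92 16.21  1.42] turn [-3.28  0.05  0.04]  shift after turn cm [ 0.97 14.77  6.81]
```

Call:
{"fn": "send_rows", "kwargs": {
  "steps": [
    [[0,3,0.3,0,0,0],[0,3,0.3,0,0,0],[0,3,0.3,0,0,0],[0,2.5,0.3,0,0,0],[0,1.5,0,0,0,0],[0,0.5,0,0,0,0],[0,0,0,0,0,0]]
  ]
}}

```text
time: 13.12
position: [0.5606, 0.1522, 0.0905]
tool_rot: [-0.672, -0.213, 0.677, -0.213]
ft_force: [-0.3, 0.0, -4.2]
grip_width: 0.0594
```

Run:
```python
from h import *
go(*O['tray'],.05)
```

```text
t 13.12 pos [0.5606 0.1522 0.0905] yaw -55.0 q [ 0.07  0.65  1.65 -0.    0.85  1.04] w 0.0594 F [-0.3  0.  -4.2]
 shift now cm [ 4.04  1.53 -0.07] turn [0.   0.06 0.02]  shift after turn cm [ 4.05  1.52 -0.05]
```

Call:
{"fn": "send_rows", "kwargs": {
  "steps": [
    [[0.5,1.2,-0.2,0,0,0],[1.2,0.3,0,0,0,0],[1.2,0,0,0,0,0],[0.7,0,0,0,0,0],[0,0,0,0,0,0]]
  ]
}}

```text
time: 13.53
position: [0.5688, 0.1431, 0.0509]
tool_rot: [-0.671, -0.214, 0.677, -0.214]
ft_force: [-0.1, -0.1, -3.8]
grip_width: 0.0595
```

Run:
```python
from h import *
go(*O['tray'],.0295)
p,d=camera('side');cv2.imwrite('pics/i.png',p[150:300,220:370,::-1].repeat(4,0).repeat(4,1))
```

```text
t 13.53 pos [0.5688 0.1431 0.0509] yaw -54.8 q [ 0.06  0.72  1.65 -0.    0.78  1.01] w 0.0595 F [-0.1 -0.1 -3.8]
 shift now cm [2.14 0.32 0.09] turn [0.   0.08 0.04]  shift after turn cm [2.14 0.31 0.11]
```

View pics/i.png

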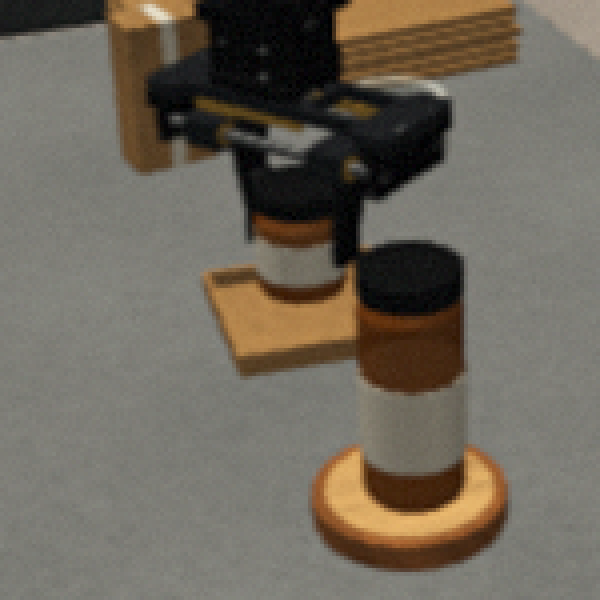

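The squat jar is held upright over the tray (base at (300,295)), and the tall jar is undisturbed. I'll lower it.

Call:
{"fn": "send_rows", "kwargs": {
  "steps": [
    [[0.5,0.3,0,0,0.08,0],[0.8,0,0,0,0,0],[0.6,0,0,0,0,0],[0.3,0,0,0,0,0],[0,0,0,0,0,0]]
  ]
}}

```text
time: 14.0
position: [0.571, 0.1424, 0.0305]
tool_rot: [0.674, 0.216, -0.673, 0.214]
ft_force: [-0.6, 0.5, -3.6]
grip_width: 0.0596
```

Run:
```python
from h import *
go(*O['tray'],.0295)
```

```text
t 14.0 pos [0.571  0.1424 0.0305] yaw -54.6 q [0.05 0.75 1.66 0.01 0.73 1.  ] w 0.0596 F [-0.6  0.5 -3.6]
 shift now cm [0.1  0.12 0.25] turn [-0.   -0.03  0.03]  shift after turn cm [0.1  0.12 0.25]
```

Call:
{"fn": "send_rows", "kwargs": {
  "steps": [
    [[0.3,0.1,0,0,0,0],[0.3,0,0,0,0,0]]
  ]
}}

```text
time: 14.17
position: [0.5714, 0.1425, 0.03]
tool_rot: [0.674, 0.217, -0.673, 0.214]
ft_force: [-6.2, -3.8, 22.8]
grip_width: 0.0598
```

Run:
```python
from h import *
go(*O['tray'],.0295)
```

```text
t 14.17 pos [0.5714 0.1425 0.03  ] yaw -54.5 q [0.05 0.75 1.66 0.01 0.73 1.  ] w 0.0598 F [-6.2 -3.8 22.8]
 shift now cm [0.05 0.1  0.28] turn [-0.   -0.03  0.03]  shift after turn cm [0.05 0.1  0.28]
```

Contact. I'll relax, release and rise.

Call:
{"fn": "send_rows", "kwargs": {
  "steps": [
    [[0,0,0,0,0,0]]
  ]
}}

```text
time: 14.25
position: [0.5717, 0.1425, 0.0313]
tool_rot: [0.675, 0.217, -0.672, 0.214]
ft_force: [-0.3, -0.2, -3.7]
grip_width: 0.0598
```

Call:
{"fn": "send_rows", "kwargs": {
  "steps": [
    [[0,0,0,0,0,0],[0,0,0,0,0,0],[0,0,0,0,0,0],[0,0,0,0,0,0],[0,0,0,0,0,0]]
  ],
  "gripper": 0
}}

```text
time: 14.67
position: [0.5739, 0.1427, 0.0322]
tool_rot: [0.677, 0.216, -0.67, 0.215]
ft_force: [-0.3, 0.1, 0.2]
grip_width: 0.083
```

Call:
{"fn": "send_rows", "kwargs": {
  "steps": [
    [[-0.7,0,0,0,0,0],[-2.5,0,0,0,0,0],[-3.5,0,0,0,0,0],[-4,0,0,0,0,0],[-4,0,0,0,0,0],[-3,0,0,0,0,0],[-1,0,0,0,0,0],[0,0,0,0,0,0]]
  ]
}}

```text
time: 15.33
position: [0.5716, 0.1414, 0.2267]
tool_rot: [0.674, 0.217, -0.673, 0.214]
ft_force: [0.4, 0.2, 0.1]
grip_width: 0.0868
```

```bash
cat >> h.py <<'E'
def cylside(xy,z0,z1,rad=.045,cam='side'):
    p,d=camera(cam);W=world(cam,d)
    m=(W[...,2]>z0)&(W[...,2]<z1)&(np.hypot(W[...,0]-xy[0],W[...,1]-xy[1])<rad)
    s=W[m];c=np.linalg.lstsq(np.c_[2*s[:,:2],np.ones(len(s))],(s[:,:2]**2).sum(1),rcond=None)[0]
    print(cam,'fit',np.round(c[:2],4),'r',round(np.sqrt(c[2]+c[0]**2+c[1]**2),4),len(s))
    return p
E
python3 - <<'E'
from h import *
go(*O['tin'],.22,-38)
p=cylside(O['tray'],.03,.07);cv2.imwrite('pics/j.png',p[150:300,220:370,::-1].repeat(4,0).repeat(4,1))
p,d=camera('top');W=world('top',d)
m=(W[...,2]>.07)&(W[...,2]<.09)&(np.hypot(W[...,0]-O['tray'][0],W[...,1]-O['tray'][1])<.05)
if m.sum()>200: print(m.sum(),np.median(W[m][:,2]),cv2.minEnclosingCircle((W[m][:,:2]*1000).astype(np.float32)))
E
```

```text
t 15.33 pos [0.5716 0.1414 0.2267] yaw -54.6 q [0.05 0.47 1.52 0.01 1.15 1.  ] w 0.0868 F [0.4 0.2 0.1]
 shift now cm [ 0.44 32.39 38.85] turn [-2.76 -0.03  0.03]  shift after turn cm [ 0.67 19.98 46.46]
side fit [0.5695 0.1386] r 0.0279 316
```

View pics/j.png

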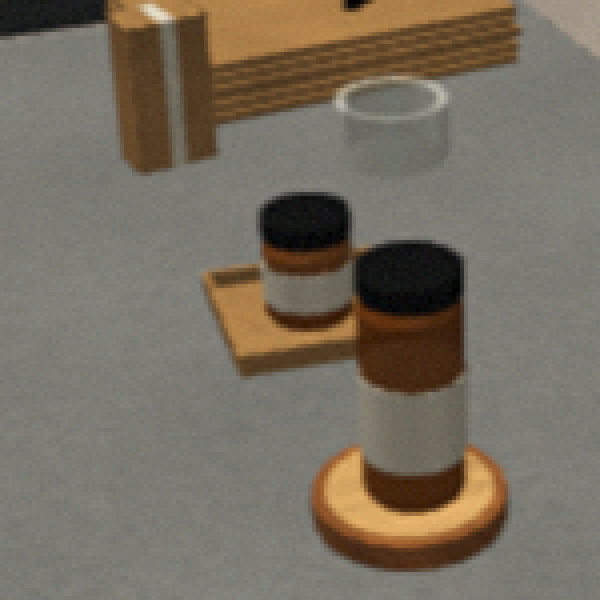

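Squat jar stands in the tray (lid at (305,215)), and the fit is 2 mm off centre. Next the tin.

Call:
{"fn": "send_rows", "kwargs": {
  "steps": [
    [[0,1.3,1.6,-0.2,0,0],[0,2.4,3,-0.2,0,0],[0,2.4,3.1,-0.2,0,0],[0,2.3,3.2,-0.2,0,0],[0,2.2,3.2,-0.2,0,0],[0,2.1,3.3,-0.2,0,0],[0,2,3.4,-0.2,0,0],[0,1.9,3.4,-0.2,0,0]]
  ]
}}

```text
time: 16.1
position: [0.4825, -0.1424, 0.2073]
tool_rot: [-0.642, -0.288, 0.658, -0.269]
ft_force: [0.6, 0.1, -0.5]
grip_width: 0.0872
```

Run:
```python
from h import *
go(*O['tin'],.2,-38)
p,d=camera('top');W=world('top',d)
m=(W[...,2]>.07)&(W[...,2]<.09)&(np.hypot(W[...,0]-O['tray'][0],W[...,1]-O['tray'][1])<.05)
if m.sum()>200: print(m.sum(),np.median(W[m][:,2]),cv2.minEnclosingCircle((W[m][:,:2]*1000).astype(np.float32)),W[m].mean(0))
```

```text
t 16.1 pos [ 0.4825 -0.1424  0.2073] yaw -43.6 q [-0.51  0.4   1.73 -0.    1.05  0.25] w 0.0872 F [ 0.6  0.1 -0.5]
 shift now cm [ 0.53 11.32 17.58] turn [-0.94  0.08  0.32]  shift after turn cm [ 0.73  9.52 18.61]
667 0.07876647888437205 ((570.6185302734375, 141.98789978027344), 30.1121768951416) [0.56997163 0.14136797 0.07862043]
```

Call:
{"fn": "send_rows", "kwargs": {
  "steps": [
    [[-0.2,2,3.4,-0.2,0,0.1],[-0.1,2,3.5,-0.2,0,0.1],[0,2,3.5,-0.2,0,0.1],[0,1.8,3.4,-0.2,0,0],[0,1.2,2.3,-0.1,0,0],[0,0.5,0.8,0,0,0],[0,0,0,0,0,0]]
  ]
}}

```text
time: 16.73
position: [0.4318, -0.3384, 0.1962]
tool_rot: [-0.629, -0.313, 0.645, -0.3]
ft_force: [-0.4, 1.0, 0.3]
grip_width: 0.087
```

Run:
```python
from h import *
go(*O['tin'],.08,-38)
```

```text
t 16.73 pos [ 0.4318 -0.3384  0.1962] yaw -38.7 q [-0.86  0.47  1.63 -0.02  1.06 -0.18] w 0.087 F [-0.4  1.   0.3]
 shift now cm [11.58  1.77 -0.11] turn [-0.11  0.11  0.26]  shift after turn cm [11.62  1.46  0.04]
```

Call:
{"fn": "send_rows", "kwargs": {
  "steps": [
    [[1,1.3,0,-0.1,0.1,0.25],[2.5,0,0,0,0,0],[2.5,0,0,0,0,0],[2.5,0,0,0,0,0],[2,0,0,0,0,0],[0.7,0,0,0,0,0],[0,0,0,0,0,0]]
  ]
}}

```text
time: 17.32
position: [0.4419, -0.332, 0.0745]
tool_rot: [-0.635, -0.316, 0.636, -0.305]
ft_force: [-1.4, 0.1, 0.4]
grip_width: 0.0872
```

Run:
```python
from h import *
go(*O['tin'],.009,-38)
o=get_obs();p,d=camera('wrist');cv2.imwrite('pics/k.png',p[:,:,::-1])
```

```text
t 17.32 pos [ 0.4419 -0.332   0.0745] yaw -37.9 q [-0.85  0.65  1.72  0.01  0.78 -0.19] w 0.0872 F [-1.4  0.1  0.4]
 shift now cm [6.53 1.16 1.21] turn [ 0.02 -0.06  0.15]  shift after turn cm [6.55 1.06 1.17]
```

View pics/k.png

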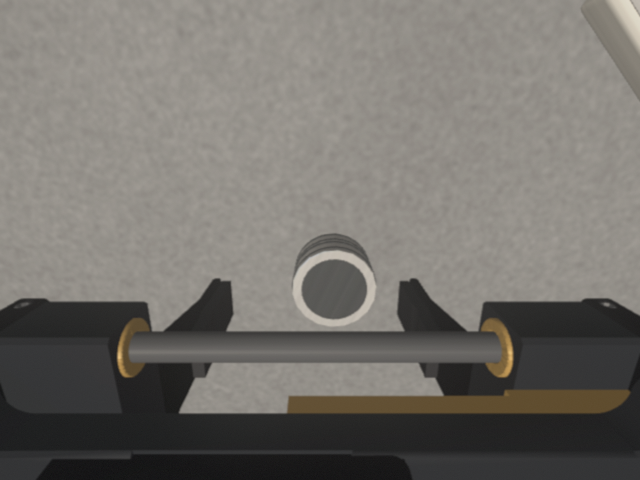

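The tin centre is at (334,288), to the right of the finger midline at 315. That matches the computed 1.1 cm y and 1.2 cm z offset. I'll correct above first, then go down.

Call:
{"fn": "send_rows", "kwargs": {
  "steps": [
    [[0,1.1,1.2,0,-0.06,0.15],[0,0,0,0,0,0],[0.8,0,0,0,0,0]]
  ]
}}

```text
time: 17.62
position: [0.446, -0.3497, 0.0701]
tool_rot: [0.636, 0.308, -0.634, 0.314]
ft_force: [-0.6, -0.1, 0.5]
grip_width: 0.087
```

Run:
```python
from h import *
go(*O['tin'],.009,-38)
```

```text
t 17.62 pos [ 0.446  -0.3497  0.0701] yaw -37.8 q [-0.86  0.67  1.71  0.    0.76 -0.2 ] w 0.087 F [-0.6 -0.1  0.5]
 shift now cm [ 6.11 -0.41  0.01] turn [ 0.04  0.01 -0.08]  shift after turn cm [ 6.11 -0.36  0.02]
```

Call:
{"fn": "send_rows", "kwargs": {
  "steps": [
    [[1,-0.35,0,0,0,-0.05],[1.8,0,0,0,0,0],[1.5,0,0,0,0,0],[0.8,0,0,0,0,0],[0.4,0,0,0,0,0],[0,0,0,0,0,0]]
  ]
}}

```text
time: 18.12
position: [0.4441, -0.3506, 0.0138]
tool_rot: [0.636, 0.307, -0.635, 0.314]
ft_force: [-0.6, -0.2, 0.9]
grip_width: 0.0872
```

Run:
```python
from h import *
go(*O['tin'],.009,-38)
```

```text
t 18.12 pos [ 0.4441 -0.3506  0.0138] yaw -37.9 q [-0.87  0.76  1.73 -0.    0.64 -0.2 ] w 0.0872 F [-0.6 -0.2  0.9]
 shift now cm [ 0.48 -0.27 -0.16] turn [ 0.02  0.03 -0.09]  shift after turn cm [ 0.48 -0.27 -0.15]
```

Call:
{"fn": "send_rows", "kwargs": {
  "steps": [
    [[0.4,-0.25,-0.1,0,0,-0.09],[0.2,0,0,0,0,0],[0,0,0,0,0,0]]
  ]
}}

```text
time: 18.37
position: [0.4429, -0.3485, 0.008]
tool_rot: [-0.634, -0.31, 0.636, -0.311]
ft_force: [0.2, 0.3, -0.5]
grip_width: 0.0868
```

Call:
{"fn": "send_rows", "kwargs": {
  "steps": [
    [[0,0,0,0,0,0],[0,0,0,0,0,0],[0,0,0,0,0,0],[0,0,0,0,0,0],[0,0,0,0,0,0],[0,0,0,0,0,0]]
  ],
  "gripper": 1,
  "force": 20
}}

```text
time: 18.87
position: [0.4439, -0.3494, 0.0098]
tool_rot: [-0.635, -0.309, 0.636, -0.312]
ft_force: [-1.4, 1.3, 0.3]
grip_width: 0.0549
```

Run:
```python
from h import *
go(*O['tin'],.009,-38)
```

```text
t 18.87 pos [ 0.4439 -0.3494  0.0098] yaw -37.9 q [-0.86  0.77  1.73 -0.    0.64 -0.2 ] w 0.0549 F [-1.4  1.3  0.3]
 shift now cm [ 0.08 -0.18 -0.08] turn [ 0.02  0.04 -0.04]  shift after turn cm [ 0.08 -0.18 -0.08]
```

Call:
{"fn": "send_rows", "kwargs": {
  "steps": [
    [[0,0,0,0,0,0],[0,0,0,0,0,0],[-0.7,0,0,0,0,0],[-2,0,0,0,0,0],[-2,0,0,0,0,0],[-2,0,0,0,0,0]]
  ]
}}

```text
time: 19.37
position: [0.4407, -0.3456, 0.0747]
tool_rot: [-0.634, -0.313, 0.637, -0.308]
ft_force: [1.0, 0.6, -1.0]
grip_width: 0.0537
```

Run:
```python
from h import *
go(.5703,.1413,.16,-50)
```

```text
t 19.37 pos [ 0.4407 -0.3456  0.0747] yaw -37.9 q [-0.86  0.66  1.71 -0.    0.78 -0.2 ] w 0.0537 F [ 1.   0.6 -1. ]
 shift now cm [ -8.4  -19.78 -46.37] turn [2.01 0.02 0.09]  shift after turn cm [ -8.53 -28.97 -41.22]
```

Call:
{"fn": "send_rows", "kwargs": {
  "steps": [
    [[-3,-0.5,-1,0,0,0.05],[-4,-1,-2,0.1,0,0],[-4,-1,-2,0.1,0,0],[-3,-1.2,-3,0.1,0,0],[-1.5,-1.5,-3.4,0.2,0,0],[-0.5,-1.6,-3.4,0.2,0,0],[0,-1.6,-3.4,0.2,0,0]]
  ]
}}

```text
time: 19.95
position: [0.4951, -0.161, 0.24]
tool_rot: [0.653, 0.271, -0.65, 0.278]
ft_force: [1.2, -0.4, -1.5]
grip_width: 0.0539
```

Run:
```python
from h import *
go(.5703,.1413,.23,-50)
```

```text
t 19.95 pos [ 0.4951 -0.161   0.24  ] yaw -44.3 q [-0.53  0.36  1.68 -0.    1.09  0.25] w 0.0539 F [ 1.2 -0.4 -1.5]
 shift now cm [  0.82 -15.76 -26.87] turn [ 0.94 -0.   -0.11]  shift after turn cm [  1.   -18.32 -25.19]
```

Call:
{"fn": "send_rows", "kwargs": {
  "steps": [
    [[0,-1.8,-3.2,0.2,0,-0.1],[0,-1.8,-3.2,0.2,0,0],[0,-2,-3.3,0.2,0,0],[0,-2,-3.3,0.1,0,0],[0,-2,-3.2,0.1,0,0],[0,-2,-3.2,0,0,0],[0,-1.5,-2.2,0,0,0],[0,-0.5,-1,0,0,0]]
  ]
}}

```text
time: 20.62
position: [0.5691, 0.1103, 0.2451]
tool_rot: [0.664, 0.246, -0.661, 0.247]
ft_force: [0.5, 0.1, -1.7]
grip_width: 0.0533
```

Run:
```python
from h import *
go(.5703,.1413,.14,-50)
```

```text
t 20.62 pos [0.5691 0.1103 0.2451] yaw -49.2 q [-0.    0.44  1.53  0.    1.17  0.86] w 0.0533 F [ 0.5  0.1 -1.7]
 shift now cm [10.51 -2.3  -2.07] turn [ 0.13 -0.03 -0.03]  shift after turn cm [10.51 -2.3  -2.08]
```

Call:
{"fn": "send_rows", "kwargs": {
  "steps": [
    [[1,-1.3,-1.1,0.1,0,0],[2.5,-0.7,-0.6,0,0,0],[2.5,0,0,0,0,0],[2,0,0,0,0,0],[1,0,0,0,0,0],[0.3,0,0,0,0,0],[0,0,0,0,0,0]]
  ]
}}

```text
time: 21.2
position: [0.5703, 0.1395, 0.1517]
tool_rot: [0.666, 0.243, -0.661, 0.246]
ft_force: [-0.9, 0.5, -1.6]
grip_width: 0.0537
```

Run:
```python
from h import *
go(.5703,.1413,.12,-50)
```

```text
t 21.2 pos [0.5703 0.1395 0.1517] yaw -49.5 q [ 0.05  0.56  1.6  -0.    0.97  0.92] w 0.0537 F [-0.9  0.5 -1.6]
 shift now cm [ 3.17 -0.16 -0.1 ] turn [ 0.08 -0.05 -0.06]  shift after turn cm [ 3.17 -0.14 -0.12]
```

Call:
{"fn": "send_rows", "kwargs": {
  "steps": [
    [[0.5,-0.1,-0.1,0.05,-0.05,-0.05],[1,0,0,0,0,0],[0.9,0,0,0,0,0],[0.5,0,0,0,0,0],[0,0,0,0,0,0],[0,0,0,0,0,0]]
  ]
}}

```text
time: 21.7
position: [0.5736, 0.1392, 0.1236]
tool_rot: [0.667, 0.241, -0.662, 0.243]
ft_force: [-0.7, 0.2, -1.9]
grip_width: 0.0533
```

Run:
```python
from h import *
go(.5703,.1413,.088,-50)
p,d=camera('side');cv2.imwrite('pics/l.png',p[150:250,220:370,::-1].repeat(5,0).repeat(5,1))
```

```text
t 21.7 pos [0.5736 0.1392 0.1236] yaw -50.0 q [ 0.05  0.61  1.62 -0.    0.91  0.92] w 0.0533 F [-0.7  0.2 -1.9]
 shift now cm [ 3.56 -0.39  0.14] turn [ 0.   -0.05 -0.05]  shift after turn cm [ 3.56 -0.37  0.12]
```

View pics/l.png

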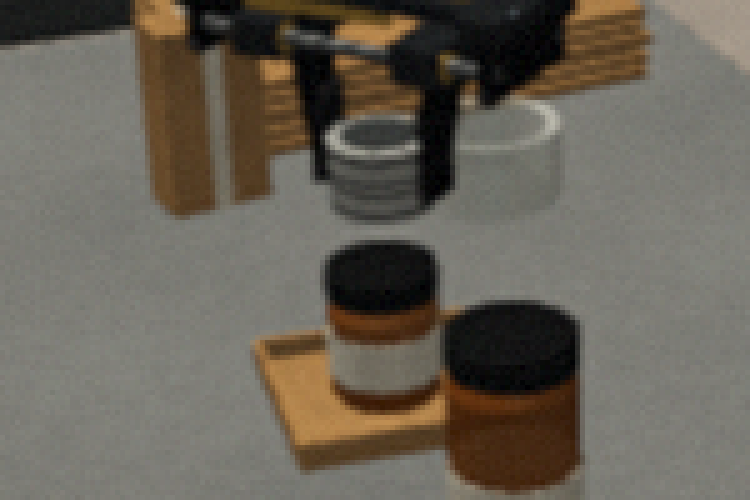

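The tin hangs level at (380,165), above the lid at (380,275). I'll lower it.

Call:
{"fn": "send_rows", "kwargs": {
  "steps": [
    [[0.5,-0.35,0.15,0,-0.05,-0.05],[1,0,0,0,0,0],[1,0,0,0,0,0],[0.5,0,0,0,0,0],[0,0,0,0,0,0]]
  ]
}}

```text
time: 22.17
position: [0.5706, 0.1413, 0.0917]
tool_rot: [0.665, 0.242, -0.664, 0.242]
ft_force: [0.0, -0.1, -0.9]
grip_width: 0.0536
```

Run:
```python
from h import *
go(.5703,.1413,.088,-50)
```

```text
t 22.17 pos [0.5706 0.1413 0.0917] yaw -50.0 q [ 0.05  0.65  1.64 -0.    0.85  0.93] w 0.0536 F [ 0.  -0.1 -0.9]
 shift now cm [ 0.37 -0.01  0.02] turn [ 0.   -0.01 -0.01]  shift after turn cm [ 0.37 -0.01  0.02]
```

Call:
{"fn": "send_rows", "kwargs": {
  "steps": [
    [[0.3,0,0,0,0,0],[0.2,0,0,0,0,0]]
  ]
}}

```text
time: 22.33
position: [0.571, 0.1416, 0.0883]
tool_rot: [0.665, 0.242, -0.664, 0.242]
ft_force: [-6.5, -0.2, 27.7]
grip_width: 0.0534
```

Run:
```python
from h import *
go(.5703,.1413,.088,-50)
```

```text
t 22.33 pos [0.571  0.1416 0.0883] yaw -50.0 q [ 0.05  0.66  1.64 -0.    0.84  0.93] w 0.0534 F [-6.5 -0.2 27.7]
 shift now cm [ 0.03 -0.02  0.07] turn [ 0.01 -0.01 -0.01]  shift after turn cm [ 0.03 -0.02  0.07]
```

Contact at z = 0.088 as expected. I'll relax, open and rise.

Call:
{"fn": "send_rows", "kwargs": {
  "steps": [
    [[0,0,0,0,0,0]]
  ]
}}

```text
time: 22.42
position: [0.5713, 0.1417, 0.0892]
tool_rot: [0.665, 0.242, -0.663, 0.242]
ft_force: [0.6, 0.0, -1.4]
grip_width: 0.0535
```

Call:
{"fn": "send_rows", "kwargs": {
  "steps": [
    [[0,0,0,0,0,0],[0,0,0,0,0,0],[0,0,0,0,0,0],[0,0,0,0,0,0],[0,0,0,0,0,0],[0,0,0,0,0,0]]
  ],
  "gripper": 0
}}

```text
time: 22.92
position: [0.5727, 0.1417, 0.0898]
tool_rot: [0.666, 0.241, -0.662, 0.243]
ft_force: [0.3, -0.2, 0.0]
grip_width: 0.0836
```

Call:
{"fn": "send_rows", "kwargs": {
  "steps": [
    [[-0.7,0,0,0,0,0],[-2.5,0,0,0,0,0],[-3.5,0,0,0,0,0],[-3.5,0,0,0,0,0],[-3,0,0,0,0,0],[-1,0,0,0,0,0]]
  ]
}}

```text
time: 23.42
position: [0.5687, 0.1413, 0.234]
tool_rot: [-0.662, -0.243, 0.667, -0.241]
ft_force: [0.6, 0.4, 0.3]
grip_width: 0.087
```

Run:
```python
from h import *
go(*O['carton'],.22,-81)
p=cylside((.5703,.1413),.085,.11,.04);cv2.imwrite('pics/m.png',p[150:250,220:370,::-1].repeat(5,0).repeat(5,1))
```

```text
t 23.42 pos [0.5687 0.1413 0.234 ] yaw -50.0 q [ 0.05  0.46  1.51 -0.    1.17  0.93] w 0.087 F [0.6 0.4 0.3]
 shift now cm [  1.4 -23.5 -17. ] turn [5.17 0.07 0.03]  shift after turn cm [  1.4  -28.9   -2.44]
side fit [0.5708 0.1393] r 0.0255 187
```

View pics/m.png

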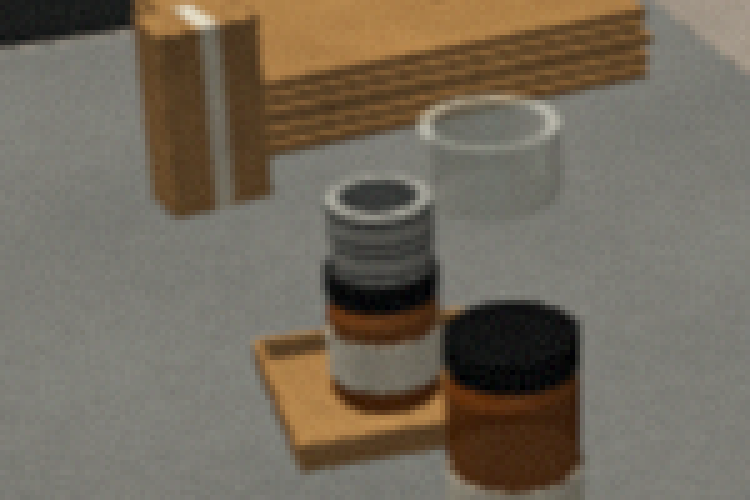

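Tin sits centred on the lid at (380,235). Now the carton.

Call:
{"fn": "send_rows", "kwargs": {
  "steps": [
    [[0,-1.4,-1,0.5,0,0],[0,-3,-2,0.6,0,0],[0,-3.2,-1.8,0.7,0,0],[0,-3.4,-1.5,0.7,0,0],[0,-3.5,-1.2,0.7,0,0],[0,-3.6,-0.9,0.7,0,0],[0,-3.6,-0.6,0.7,0,0],[0,-2.5,-0.3,0.5,0,0]]
  ]
}}

```text
time: 24.13
position: [0.5475, 0.406, 0.2335]
tool_rot: [-0.704, -0.043, 0.708, -0.046]
ft_force: [0.8, -0.2, 0.8]
grip_width: 0.0871
```

Call:
{"fn": "send_rows", "kwargs": {
  "steps": [
    [[0,-1.8,0,0,0,0],[0,-0.5,0,0,0,0],[0,0,0,0,0,0]]
  ]
}}

```text
time: 24.38
position: [0.5408, 0.4356, 0.2298]
tool_rot: [-0.702, -0.045, 0.709, -0.048]
ft_force: [0.1, -0.1, 0.5]
grip_width: 0.087
```

Run:
```python
from h import *
go(*O['carton'],.20,-81)
o=get_obs();p,d=camera('wrist');cv2.imwrite('pics/n.png',p[:,:,::-1]);W=world('wrist',d,o)
m=(W[...,2]>.112)&(W[...,2]<.128)&(np.hypot(W[...,0]-.5476,W[...,1]-.4306)<.07)
q=W[m];print(m.sum());print(cv2.minAreaRect((q[:,:2]*1000).astype(np.float32)),q.mean(0))
p,d=camera('top');W=world('top',d);m=(W[...,2]>.105)&(W[...,2]<.13)&(np.hypot(W[...,0]-.5703,W[...,1]-.1413)<.04)
q=W[m];print('tin',m.sum(),np.median(q[:,2]));print(cv2.minEnclosingCircle((q[:,:2]*1000).astype(np.float32)))
```

```text
t 24.38 pos [0.5408 0.4356 0.2298] yaw -82.4 q [0.52 0.62 1.22 0.   1.31 1.96] w 0.087 F [ 0.1 -0.1  0.5]
 shift now cm [ 2.98  0.58 -0.64] turn [-0.24  0.1  -0.04]  shift after turn cm [ 2.98  0.6  -0.6 ]
3791
((546.0945434570312, 432.5027770996094), (66.52629089355469, 40.32704162597656), 10.834239959716797) [0.54808704 0.4329067  0.12021704]
tin 586 0.11685349829797853
((571.5662841796875, 141.93978881835938), 27.21653175354004)
```

View pics/n.png

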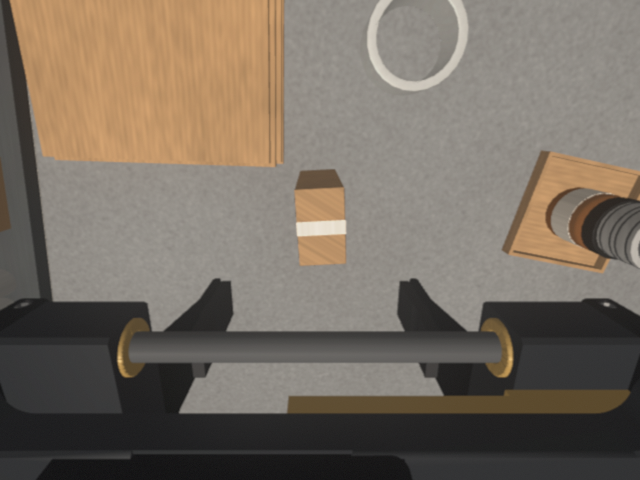

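The carton top is at (322,225), aligned with the jaws. The refined rectangle is 66.5x40.3 mm, centre (0.5465,0.4320), 10.8°. The tin is within 1.5 mm of the lid centre.

Run:
```python
from h import *
go(.5468,.4318,.07,-79.5)
```

```text
t 24.48 pos [0.5412 0.4338 0.23  ] yaw -82.5 q [ 0.52  0.62  1.23 -0.    1.31  1.96] w 0.0869 F [ 0.3 -1.2  0. ]
 shift now cm [15.99  0.2  -0.7 ] turn [-0.51  0.1  -0.04]  shift after turn cm [16.    0.3  -0.52]
```

Call:
{"fn": "send_rows", "kwargs": {
  "steps": [
    [[0.5,0.25,-0.6,-0.5,0.1,0],[2,0,0,0,0,0],[2.5,0,0,0,0,0],[2.2,0,0,0,0,0],[0.5,0,0,0,0,0],[0,0,0,0,0,0]]
  ]
}}

```text
time: 24.98
position: [0.5526, 0.4209, 0.1534]
tool_rot: [0.706, 0.059, -0.703, 0.064]
ft_force: [-0.2, -0.0, -0.6]
grip_width: 0.0869
```

Run:
```python
from h import *
go(.5468,.4318,.07,-79.5)
```

```text
t 24.98 pos [0.5526 0.4209 0.1534] yaw -80.0 q [ 0.49  0.7   1.3  -0.01  1.14  1.89] w 0.0869 F [-0.2 -0.  -0.6]
 shift now cm [ 8.33 -1.23  0.41] turn [-0.08 -0.03 -0.07]  shift after turn cm [ 8.34 -1.17  0.37]
```

Call:
{"fn": "send_rows", "kwargs": {
  "steps": [
    [[0,-1.2,0.4,-0.08,0,-0.07],[0,0,0,0,0,0],[0.6,0,0,0,0,0]]
  ]
}}

```text
time: 25.23
position: [0.549, 0.4313, 0.1508]
tool_rot: [0.707, 0.065, -0.701, 0.063]
ft_force: [0.5, 0.1, 0.4]
grip_width: 0.0867
```

Run:
```python
from h import *
go(.5468,.4318,.07,-79.5)
```

```text
t 25.23 pos [0.549  0.4313 0.1508] yaw -79.7 q [ 0.51  0.7   1.3  -0.    1.13  1.9 ] w 0.0867 F [0.5 0.1 0.4]
 shift now cm [ 8.08 -0.07  0.27] turn [-0.03 -0.08  0.02]  shift after turn cm [ 8.08 -0.09  0.2 ]
```

Call:
{"fn": "send_rows", "kwargs": {
  "steps": [
    [[1,0,0.2,0,-0.08,0],[2,0,0,0,0,0],[1.5,0,0,0,0,0],[0.5,0,0,0,0,0],[0,0,0,0,0,0]]
  ]
}}

```text
time: 25.65
position: [0.5485, 0.4333, 0.1017]
tool_rot: [0.706, 0.066, -0.702, 0.063]
ft_force: [-0.1, 0.2, -0.3]
grip_width: 0.0866
```

Run:
```python
from h import *
go(.5468,.4318,.07,-79.5)
```

```text
t 25.65 pos [0.5485 0.4333 0.1017] yaw -79.5 q [0.51 0.76 1.33 0.   1.04 1.9 ] w 0.0866 F [-0.1  0.2 -0.3]
 shift now cm [3.17 0.13 0.21] turn [-0.01 -0.06  0.04]  shift after turn cm [3.17 0.12 0.19]
```

Call:
{"fn": "send_rows", "kwargs": {
  "steps": [
    [[0.6,0.1,0.2,0,-0.05,0],[1.2,0,0,0,0,0],[0.8,0,0,0,0,0],[0.4,0,0,0,0,0],[0,0,0,0,0,0]]
  ]
}}

```text
time: 26.07
position: [0.5476, 0.4329, 0.0706]
tool_rot: [0.705, 0.067, -0.703, 0.063]
ft_force: [-0.6, 0.7, -0.4]
grip_width: 0.0867
```

Run:
```python
from h import *
go(.5468,.4318,.07,-79.5)
```

```text
t 26.07 pos [0.5476 0.4329 0.0706] yaw -79.5 q [0.51 0.8  1.35 0.   0.99 1.89] w 0.0867 F [-0.6  0.7 -0.4]
 shift now cm [0.06 0.1  0.1 ] turn [-0.   -0.03  0.05]  shift after turn cm [0.06 0.1  0.1 ]
```

Close, gently.

Call:
{"fn": "send_rows", "kwargs": {
  "steps": [
    [[0.1,0.1,0.1,0,0,0.05],[0,0,0,0,0,0],[0,0,0,0,0,0],[0,0,0,0,0,0],[0,0,0,0,0,0],[0,0,0,0,0,0],[0,0,0,0,0,0],[0,0,0,0,0,0]]
  ],
  "gripper": 1,
  "force": 20
}}

```text
time: 26.73
position: [0.5478, 0.4322, 0.0711]
tool_rot: [0.706, 0.065, -0.702, 0.064]
ft_force: [0.6, -1.0, 1.3]
grip_width: 0.042
```

Call:
{"fn": "send_rows", "kwargs": {
  "steps": [
    [[0,0,0,0,0,0],[0,0,0,0,0,0]]
  ]
}}

```text
time: 26.9
position: [0.5477, 0.4322, 0.0711]
tool_rot: [0.706, 0.065, -0.702, 0.064]
ft_force: [-0.1, 0.5, -0.5]
grip_width: 0.0401
```

Run:
```python
from h import *
go(.5468,.4318,.07,-79.5)
```

```text
t 26.9 pos [0.5477 0.4322 0.0711] yaw -79.5 q [ 0.51  0.8   1.35 -0.    0.99  1.9 ] w 0.0401 F [-0.1  0.5 -0.5]
 shift now cm [0.11 0.02 0.1 ] turn [-0.   -0.06  0.01]  shift after turn cm [0.11 0.02 0.1 ]
```

Call:
{"fn": "send_rows", "kwargs": {
  "steps": [
    [[-0.7,0,0,0,0,0],[-2,0,0,0,0,0],[-3,0,0,0,0,0],[-3.5,0,0,0,0,0],[-3.5,0,0,0,0,0],[-3,0,0,0,0,0],[-2,0,0,0,0,0],[-0.5,0,0,0,0,0]]
  ]
}}

```text
time: 27.57
position: [0.5429, 0.4297, 0.2559]
tool_rot: [-0.701, -0.063, 0.707, -0.067]
ft_force: [1.0, -0.6, -1.4]
grip_width: 0.0401
```

Run:
```python
from h import *
go(.5611,.0234,.27,-4.2)
p,d=camera('side');cv2.imwrite('pics/o.png',p[50:350,150:550,::-1].repeat(2,0).repeat(2,1))
```

```text
t 27.57 pos [0.5429 0.4297 0.2559] yaw -79.5 q [ 0.51  0.6   1.2  -0.    1.36  1.9 ] w 0.0401 F [ 1.  -0.6 -1.4]
 shift now cm [-1.16 40.29  5.62] turn [-12.55   0.11   0.02]  shift after turn cm [-1.41  4.79 40.39]
```

View pics/o.png

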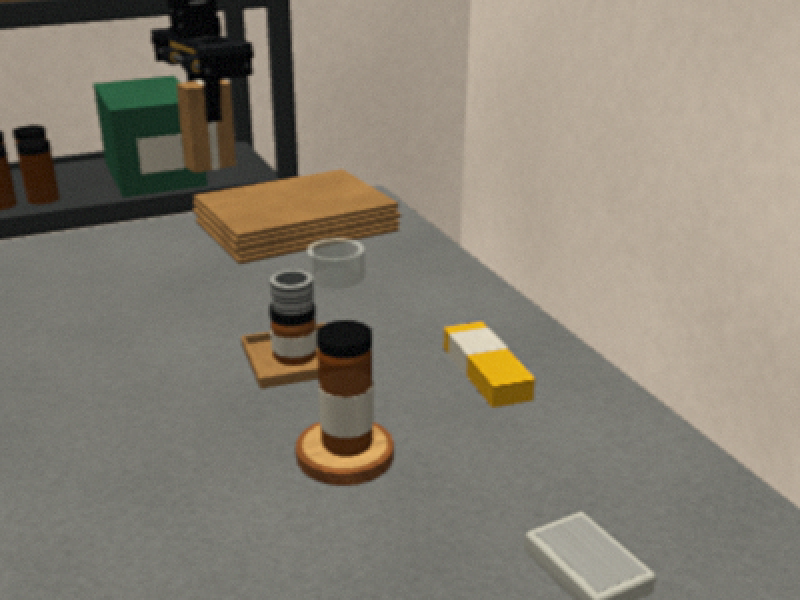

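Carton held upright at (207,125) in the picture; the placed pieces are intact. I'll carry it high, turning on the way.

Call:
{"fn": "send_rows", "kwargs": {
  "steps": [
    [[-0.5,1.5,0.2,-0.5,0.05,0],[-0.4,2.7,0.6,-0.9,0.05,0],[-0.3,2.9,0.9,-0.9,0,0],[-0.2,2.8,1.2,-0.9,0,0],[-0.2,2.7,1.4,-0.9,0,0],[-0.2,2.5,1.7,-0.9,0,0],[-0.2,2.3,1.9,-0.9,0,0],[-0.2,2.1,2.1,-0.9,0,0]]
  ]
}}

```text
time: 28.28
position: [0.5425, 0.2027, 0.265]
tool_rot: [-0.623, -0.321, 0.638, -0.319]
ft_force: [0.4, -0.2, -2.6]
grip_width: 0.0403
```

Run:
```python
from h import *
go(.5611,.0234,.27,-4.2)
```

```text
t 28.28 pos [0.5425 0.2027 0.265 ] yaw -36.1 q [ 0.17  0.43  1.48 -0.    1.25  0.8 ] w 0.0403 F [ 0.4 -0.2 -2.6]
 shift now cm [-0.41 12.07 13.39] turn [-5.32  0.13  0.16]  shift after turn cm [-0.5   3.17 17.75]
```

Call:
{"fn": "send_rows", "kwargs": {
  "steps": [
    [[-0.2,2,2,-0.9,0.05,0.05],[-0.1,1.8,2.5,-0.9,0.05,0.05],[-0.1,1.5,2.7,-0.9,0,0],[0,1.2,2.8,-0.9,0,0],[0,0.9,2.9,-0.8,0,0],[0,0.5,2,-0.6,0,0],[0,0.2,0.8,0,0,0],[0,0,0,0,0,0]]
  ]
}}

```text
time: 28.95
position: [0.5496, 0.0098, 0.2551]
tool_rot: [-0.511, -0.485, 0.53, -0.471]
ft_force: [1.1, 0.7, -1.3]
grip_width: 0.0397
```

Run:
```python
from h import *
go(.5611,.0234,.20,-4.2)
```

```text
t 28.95 pos [0.5496 0.0098 0.2551] yaw -4.9 q [-0.18  0.4   1.56 -0.01  1.21 -0.09] w 0.0397 F [ 1.1  0.7 -1.3]
 shift now cm [ 5.46  1.21 -1.49] turn [-0.12  0.06  0.32]  shift after turn cm [ 5.51  1.05 -1.44]
```

Call:
{"fn": "send_rows", "kwargs": {
  "steps": [
    [[0,1.1,-1.5,-0.1,0.05,0.3],[0,0,0,0,0,0],[0,0,0,0,0,0]]
  ]
}}

```text
time: 29.2
position: [0.5596, 0.0258, 0.2513]
tool_rot: [-0.518, -0.482, 0.521, -0.477]
ft_force: [-0.2, -0.6, -2.1]
grip_width: 0.0402
```

Run:
```python
from h import *
go(.5611,.0234,.15,-4.2)
```

```text
t 29.2 pos [0.5596 0.0258 0.2513] yaw -4.6 q [-0.15  0.41  1.56  0.    1.18 -0.07] w 0.0402 F [-0.2 -0.6 -2.1]
 shift now cm [10.13  0.26  0.24] turn [-0.07 -0.01  0.08]  shift after turn cm [10.13  0.17  0.23]
```

Call:
{"fn": "send_rows", "kwargs": {
  "steps": [
    [[0.8,0.2,0.2,-0.05,0,0.08],[1.8,0,0,0,0,0],[2,0,0,0,0,0],[2,0,0,0,0,0],[1.5,0,0,0,0,0],[0.8,0,0,0,0,0],[0,0,0,0,0,0]]
  ]
}}

```text
time: 29.78
position: [0.5582, 0.031, 0.1588]
tool_rot: [-0.517, -0.484, 0.518, -0.48]
ft_force: [0.4, -0.1, -1.5]
grip_width: 0.04
```

Run:
```python
from h import *
go(.5611,.0234,.09,-4.2)
p,d=camera('side');cv2.imwrite('pics/p.png',p[150:300,220:370,::-1].repeat(4,0).repeat(4,1))
```

```text
t 29.78 pos [0.5582 0.031  0.1588] yaw -4.0 q [-0.15  0.53  1.66  0.    0.96 -0.08] w 0.04 F [ 0.4 -0.1 -1.5]
 shift now cm [6.87 0.37 0.75] turn [ 0.03 -0.02  0.05]  shift after turn cm [6.88 0.34 0.74]
```

View pics/p.png

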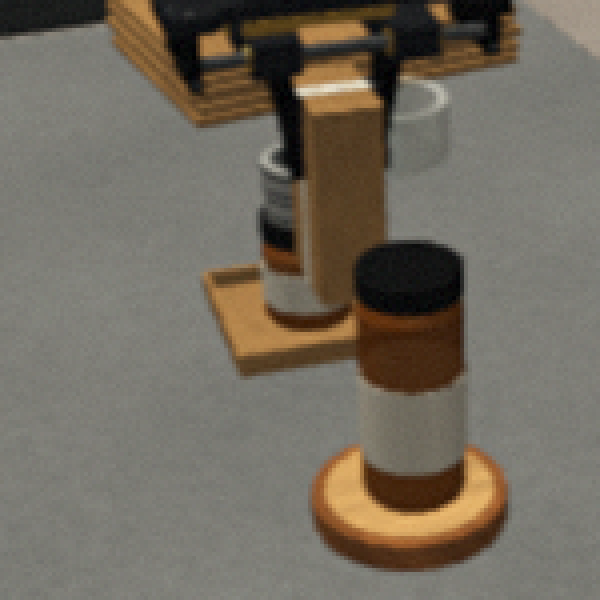

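The carton is upright between the jars (bottom at (340,300)), with clear gaps to both. I'll correct and lower it.

Call:
{"fn": "send_rows", "kwargs": {
  "steps": [
    [[0.5,0.35,0.7,0.03,0,0.05],[1.5,0,0,0,0,0],[1.7,0,0,0,0,0],[1.2,0,0,0,0,0],[0.5,0,0,0,0,0],[0,0,0,0,0,0]]
  ]
}}

```text
time: 30.33
position: [0.5687, 0.0216, 0.1092]
tool_rot: [0.522, 0.477, -0.514, 0.486]
ft_force: [-0.1, 0.5, -2.0]
grip_width: 0.0397
```

Run:
```python
from h import *
go(.5611,.0234,.072,-4.2)
```

```text
t 30.33 pos [0.5687 0.0216 0.1092] yaw -4.2 q [-0.16  0.6   1.69  0.    0.83 -0.09] w 0.0397 F [-0.1  0.5 -2. ]
 shift now cm [ 3.71 -0.84 -0.12] turn [ 0.    0.   -0.17]  shift after turn cm [ 3.72 -0.77 -0.12]
```

Call:
{"fn": "send_rows", "kwargs": {
  "steps": [
    [[0,-0.7,-0.1,0,0,-0.15],[0,0,0,0,0,0],[0.8,0,0,0,0,0],[0.8,0,0,0,0,0],[0.3,0,0,0,0,0]]
  ]
}}

```text
time: 30.75
position: [0.5648, 0.0222, 0.0931]
tool_rot: [0.52, 0.479, -0.516, 0.484]
ft_force: [-0.1, 0.3, -2.4]
grip_width: 0.04
```

Run:
```python
from h import *
go(.5611,.0234,.072,-4.2)
```

```text
t 30.75 pos [0.5648 0.0222 0.0931] yaw -4.2 q [-0.16  0.63  1.7  -0.    0.8  -0.08] w 0.04 F [-0.1  0.3 -2.4]
 shift now cm [ 2.11 -0.4  -0.1 ] turn [-0.    0.01 -0.09]  shift after turn cm [ 2.11 -0.38 -0.1 ]
```

Call:
{"fn": "send_rows", "kwargs": {
  "steps": [
    [[0.4,-0.4,-0.1,0,0,-0.1],[0.8,0,0,0,0,0],[0.6,0,0,0,0,0],[0.2,0,0,0,0,0],[0,0,0,0,0,0]]
  ]
}}

```text
time: 31.17
position: [0.5605, 0.0234, 0.071]
tool_rot: [-0.517, -0.482, 0.519, -0.481]
ft_force: [-1.2, -0.2, 7.7]
grip_width: 0.0398
```

Run:
```python
from h import *
go(.5611,.0234,.072,-4.2)
```

```text
t 31.17 pos [0.5605 0.0234 0.071 ] yaw -4.2 q [-0.16  0.66  1.71 -0.    0.77 -0.08] w 0.0398 F [-1.2 -0.2  7.7]
 shift now cm [-0.1   0.06 -0.  ] turn [0.01 0.02 0.02]  shift after turn cm [-0.1   0.06 -0.  ]
```

Contact on the bench, level, on target. I'll release and then rise straight up.

Call:
{"fn": "send_rows", "kwargs": {
  "steps": [
    [[0,0,0,0,0,0],[0,0,0,0,0,0],[0,0,0,0,0,0],[0,0,0,0,0,0],[0,0,0,0,0,0],[0,0,0,0,0,0],[0,0,0,0,0,0]]
  ],
  "gripper": 0
}}

```text
time: 31.75
position: [0.5616, 0.0233, 0.071]
tool_rot: [-0.517, -0.481, 0.518, -0.482]
ft_force: [-0.2, 0.2, 0.1]
grip_width: 0.0789
```

Run:
```python
from h import *
go(.5611,.0234,.25,-4.2)
```

```text
t 31.75 pos [0.5616 0.0233 0.071 ] yaw -4.2 q [-0.16  0.66  1.71 -0.    0.77 -0.08] w 0.0789 F [-0.2  0.2  0.1]
 shift now cm [-17.9   -0.06   0.03] turn [0.01 0.02 0.  ]  shift after turn cm [-1.79e+01 -5.00e-02 -1.00e-02]
```

Call:
{"fn": "send_rows", "kwargs": {
  "steps": [
    [[-0.7,0,0,0,0,0],[-2,0,0,0,0,0],[-2.5,0,0,0,0,0],[-3,0,0,0,0,0],[-3.5,0,0,0,0,0],[-3.5,0,0,0,0,0],[-3,0,0,0,0,0],[-1,0,0,0,0,0]]
  ]
}}

```text
time: 32.42
position: [0.5587, 0.0241, 0.2701]
tool_rot: [-0.515, -0.484, 0.521, -0.479]
ft_force: [-0.2, -0.9, 0.1]
grip_width: 0.0873
```

Run:
```python
from h import *
go(.4,-.25,.26,-4.2)
```

```text
t 32.42 pos [0.5587 0.0241 0.2701] yaw -4.2 q [-0.16  0.39  1.53 -0.    1.23 -0.08] w 0.0873 F [-0.2 -0.9  0.1]
 shift now cm [  1.2  -13.82  28.49] turn [0.   0.01 0.11]  shift after turn cm [  1.01 -13.82  28.5 ]
```

Moving the arm aside (high, clear of the jar) so the top camera can see everything.

Call:
{"fn": "send_rows", "kwargs": {
  "steps": [
    [[0,-0.5,1.5,0,0,0],[-0.2,-1.2,3,0.2,0,0.05],[-0.2,-1.2,3.5,0.3,0,0],[-0.2,-1.2,3.7,0.3,0,0],[-0.2,-1.2,3.7,0.3,0,0],[-0.2,-1.2,3.7,0.3,0,0],[-0.2,-1,3.7,0.3,0,0],[-0.2,-1,3.7,0.3,0,0]]
  ]
}}

```text
time: 33.08
position: [0.435, -0.227, 0.2959]
tool_rot: [0.568, 0.422, -0.56, 0.431]
ft_force: [0.7, -0.1, -0.7]
grip_width: 0.0867
```

Call:
{"fn": "send_rows", "kwargs": {
  "steps": [
    [[0,-0.5,3,0.3,0,0],[0,-0.5,3,0.3,0,0],[0,0,1.5,0,0,0],[0,0,0,0,0,0]]
  ]
}}

```text
time: 33.42
position: [0.397, -0.305, 0.2989]
tool_rot: [0.583, 0.398, -0.577, 0.412]
ft_force: [0.5, 0.4, -0.1]
grip_width: 0.0872
```

Run:
```python
from h import *
go(.4,-.25,.26,-4.2)
p,d=camera('top');cv2.imwrite('pics/q.png',p[:,:,::-1]);W=world('top',d)
def f(n,xy,z0,z1,rad,rect=0):
    m=(W[...,2]>z0)&(W[...,2]<z1)&(np.hypot(W[...,0]-xy[0],W[...,1]-xy[1])<rad)
    q=W[m];c=(q[:,:2]*1000).astype(np.float32)
    print(n,len(q),np.median(q[:,2]) if len(q) else '',(cv2.minAreaRect if rect else cv2.minEnclosingCircle)(c) if len(q) else '')
f('tall',O['board'],.14,.175,.05);f('tin',O['tray'],.105,.13,.05);f('carton',(.5611,.0234),.11,.13,.06,1)
f('tape',(.712,.366),.04,.055,.08);f('fish',(.6965,-.3515),.015,.03,.09,1);f('pasta',(.786,.009),.025,.04,.12,1)
f('board',O['board'],.012,.025,.06);f('tray',O['tray'],.011,.025,.1,1)
p=cylside(O['tray'],.03,.07);cv2.imwrite('pics/r.png',p[130:300,200:400,::-1].repeat(3,0).repeat(3,1))
```

```text
t 33.42 pos [ 0.397  -0.305   0.2989] yaw -20.2 q [-0.88  0.26  1.65  0.01  1.21 -0.53] w 0.0872 F [ 0.5  0.4 -0.1]
 shift now cm [ 3.84 -1.7  -5.29] turn [-2.66  0.06 -0.19]  shift after turn cm [ 3.89 -0.11 -5.51]
tall 721 0.1580450686455075 ((555.3532104492188, -95.04387664794922), 28.93490219116211)
tin 587 0.11684166443674093 ((571.4960327148438, 141.4285125732422), 27.509944915771484)
carton 679 0.12009566843705399 ((560.5970458984375, 22.869773864746094), (65.97308349609375, 40.917564392089844), 85.50238037109375)
tape 574 0.04709041118375645 ((712.7826538085938, 366.9082336425781), 46.16130065917969)
fish 1471 0.024215798567320812 ((696.8316040039062, -352.6266174316406), (71.43365478515625, 107.19891357421875), 6.048988342285156)
pasta 1789 0.0321150076603991 ((785.8944702148438, 9.067634582519531), (159.94662475585938, 58.27021789550781), 85.3004150390625)
board 1087 0.018106141390615615 ((553.1710815429688, -93.04325866699219), 55.02110290527344)
tray 471 0.0158473514508064 ((568.3045654296875, 121.90921783447266), (156.1221466064453, 120.73194122314453), 86.029052734375)
side fit [0.559  0.1333] r 0.0176 148
```

View pics/q.png

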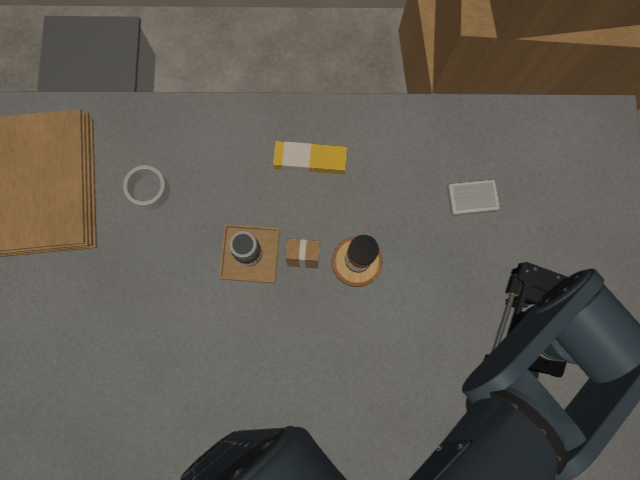

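View pics/r.png

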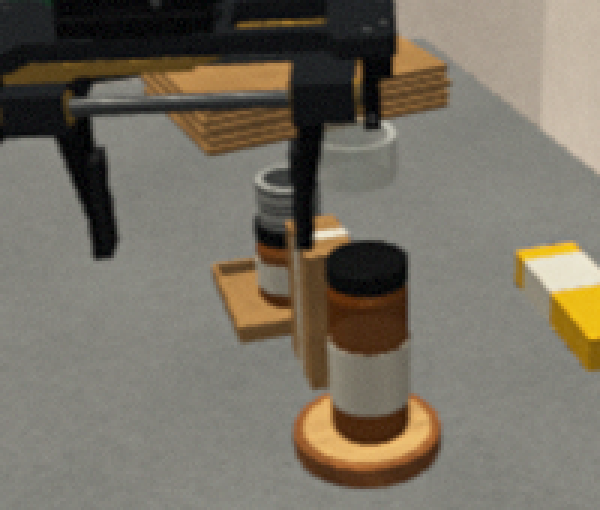

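All pieces are standing in place: tall jar at pixel (362,250), carton (303,252), tin on squat jar (244,247). The bystanders are within about 1.5 mm of their starts and the arm is clear. Handing in.

```bash
python3 -c "
from rig import *
print(hand_in())"
```

```text
the job is handed in; nothing more can be done
None
```

I placed all four pieces in the order given and handed the job in with the clock at about 33.5 s. The last checks put every piece inside its tolerance. No verdict came back.

| Piece | Last measurement | Limit |
|---|---|---|
| Tall jar on the board | about 3 mm from centre, top at 158 mm | 15 mm |
| Squat jar in the tray | about 2 mm from centre | 15 mm |
| Tin on the squat jar's lid | about 1 mm from centre, top at 117 mm | 12 mm |
| Carton between the jars | about 1 mm from the midpoint, 0.3° off the line, top at 120 mm | 15 mm off the line, about 15° (0.26 rad) |

- **Squat jar:** I measured it before the tin went on, because the tin now hides its lid from above.
- **Bystanders:** the tape roll, fish tin and pasta box were within about 1.5 mm of where they started, which is close to measurement noise.
- **Arm:** it was clear of everything at the end, with the fingers open.

Two checks disagreed, both because something blocked the view:
- **Squat jar, last side-view fit:** it gave a 17.6 mm radius where 30 mm was expected, because the carton hid most of the jar. I disregarded it.
- **Tray, last rectangle:** it came out stretched because points on other pieces got into it. I used the tray position from the start instead.

The side camera also read the tall and squat jars and the tin 2–3 mm lower in y than the top camera did, which is about the stated calibration error.

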